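# Fit the T-handle on the stop valve and shut it

### The arm

A 7-joint arm with a two-finger parallel gripper is mounted at the origin on the work surface. World frame = base frame: x ahead of the robot, y to its left, z up, the work surface at z = 0. Lengths are in m, angles in rad, forces in N, time in s.
With the tool pointing down it reaches from about 0.4 to 0.85 m from the base axis. Payload 10.4 kg.
Tool frame: the origin (TCP) lies on the centre line of the jaws, within the pads' length; the fingertips stand r.tip_extent ahead of it and the grasp point (between the pads) lies 8 mm behind it (r.tip_extent is the distance from the TCP to the fingertips, in m); z points along the fingers, y is the direction in which the jaws open and shut (so a half turn about z gives the same grasp; the last joint's range is limited). The gripper opens to 87 mm and grips with 3 to 60 N. Pads are 19 mm wide; open, the fingers measure 117 mm over their backs; the gripper's body (75 mm by 190 mm) begins 51 mm behind the grasp point.
Start: joints at [1.3, 0.332, -0.065, 1.46, 0.022, 1.35, -0.088], TCP at [0.153, -0.606, 0.234] pointing down, gripper open.
Joint ranges: [-2.6, 2.6], [-0.5, 2.12], [-1.47, 1.34], [0.16, 2.42], [-1.27, 4.41], [0.06, 2.06], [-2.6, 2.6]. Speed limits (rad/s): [2.22, 2.22, 2.79, 2.79, 3.14, 3.14, 3.14].

### API

Orientations are given as a unit quaternion [x, y, z, w].
In Python, from bench import r gives the robot as it stands.
- The arm moves only by the shell command python3 -m jog 'ROWS' [FORCE]. ROWS is JSON, a list of rows, each a list of 7 numbers: the shift along the tool's x, y, z in cm, then the turn, a rotation vector about the tool's x, y, z in rad, then the opening, from -1 (shut) to 1 (fully open). In form: [[tx, ty, tz, wx, wy, wz, jaw], ...]. A call has 1 to 20 rows; each row shifts and turns the commanded pose from where the row before left it, along the tool's axes as they then stand; what a row does not reach is not made up. A row lasts 1/8 s, in which the tool goes at most 62.5 mm and 10.7 degrees, less where a joint would pass 70% of its speed; a pose out of reach is approached as far as the arm can. A call with a gripper value outside its range is refused whole. The fingers move at their own pace and stop on an object; FORCE is the grip in N (left out, the last holds). Time passes only in rows, so rows that do not move let the fingers close. It gives the time, the measured TCP pose, the force and the opening at its end, in the units of the state.
- r.read_state(): the state, without advancing time (a new reading comes with each control period).
- r.camera(name): name is "scene" or "top" or "wrist"; returns a dict with "frame" (480x640x3 uint8, red, green, blue), "fx", "fy", "cx", "cy" (pixels), "k1" (the pictures are not rectified: a ray, as slopes to the right and down, at radius r is drawn at 1 + k1 r^2 times it, then the intrinsics apply), "camera_from_world" (4x4, takes a point from world to camera coordinates). Camera axes: x right, y down, z forward; pixel columns grow to the right and rows downward; lengths in m; the calibration is good to about 2 mm. A picture is of the moment at which its call begins. There is no depth.
- r.close_job(): hands the job in, once; it reports no verdict.
Trained networks look in a picture, given as the dict that the camera call returned (one of the last four; its "shot" number tells which), for a name from the list of things; names that differ only in an ending like _2 or _b are one class to them, and where a whole thing is asked for, a point or a joint stands for the part that bears it (a point fixed in the world has none). Each returns a list of dicts, best first, with "score" (0 to 1); they miss things now and then, are a little off and sometimes report something else, mostly with a low value. They report only what shows in the picture. A call takes as long as a camera call. They do not tell look-alikes from the thing itself.
- r.search_frame(picture, thing): "rect" ([left, top, right, bottom] in pixels, round what is visible of it).
The state is a dict: "time": time; "joint_positions": joint angles; "joint_vel": joint speeds; "joint_torque": joint torques, N m; "ee_pos": TCP position; "eef_rot": TCP orientation; "ft_force": force on the tool from outside, world axes, zero at the start; "torque": the same for the moment, N m; "width": finger opening in m.
Only numpy, scipy, OpenCV 4.12 (cv2) and the standard library are available. Lean on these libraries where they do the work, as an engineer would, in place of code of your own. Each camera call takes 0.05 s, during which the arm holds its last target.

### The job

Shut the stop valve: pick up the loose T-handle standing on the shelf, set it on the valve spindle and turn it, pressing only lightly, until its slot finds the spindle's flat tang and it drops fully home, then turn it clockwise (seen from above) to the stop so that its wings lie squarely across the pipe. Never force it - press and turn gently - leave it sitting home on the valve and let go, and leave the jar, funnel and stirring stick where they are.

Things in the scene. Friction and masses are not known exactly. Their poses are not given: they have to be found in the camera images.
- handle: Loose aluminium T-handle, about 0.2 kg, 61 mm tall, standing upright on the shelf: round hub (diameter 41, top at 31 mm) with a flat bar (wings) on it. Origin: centre of its underside; z up; x along the wings. The hub's lower 12 mm is a round skirt with a 31 mm bore. A half turn about z gives the same handle.
- handle_wings (a point): Middle of the wings, 46 mm above the handle's underside: one flat bar 84 mm long (x), 16 mm thick (y), from 31 to 61 mm above the underside. The place to grip; axes as the handle's.
- handle_slot (a point): Mouth of the slot inside the hub, at the skirt's inner end, 12 mm above the handle's underside. The slot is 28 x 10 mm, long side along the wings (x), goes 14 mm further up and is closed above.
- valve: Brass valve fixed to the shelf on a plate 70 x 240 mm. Origin: on the shelf under it; z up. The pipe (26 mm thick, axis at 40 mm) runs along y for 95 mm to each side, then down; x is across it. Tang along the pipe = open. It shuts clockwise seen from above, to a hard stop with the tang 5 degrees short of x, so the handle, its play taken up, stops square across; it turns stiffly (0.1 N m) and stays where left.
- tang_top (a point): Top of the spindle, on its axis, 24 mm above the bonnet: a flat steel tang 26 x 8 mm in plan, flat on top, its top edges rounded 1.5 mm; axes are the valve's, NOT the tang's. At the start the tang is 6 to 66 degrees clockwise from the pipe's direction; no reading tells the angle. The skirt passes over it at any angle; the handle then rests on it, underside 12 mm above the bonnet.
- valve_seat (a point): Centre of the bonnet's flat top (diameter 48), 80 mm above the shelf, on the spindle axis; axes as the valve's. The handle's origin lies here when fully home, 12 mm lower than when resting on the tang. Slot play 1 mm a side: the handle can turn 5 degrees on the tang. Over 60 N between handle and valve, or over 25 N before it has dropped, is forcing; pressing with 4 to 8 N and turning with 0.2 N m is enough.
- jar: Closed glass jar, diameter 76 mm, 115 mm tall, standing on the shelf; origin at the centre of its underside. Bystander.
- funnel: White plastic funnel standing mouth down, mouth diameter 96 mm, 105 mm tall; origin at the centre of its underside. Bystander.
- stick: Flat wooden stirring stick lying on the shelf, 260 mm long (x), 18 wide, 8 thick; origin at the centre of its underside. Bystander.
Things that resemble listed ones, but are neither listed nor needed, are in the scene too. What is meant by the handle is not blue, and is the smaller of those in its own colour.

How it is judged:
By the outcome, as a careful person would: the job done as asked, in the order asked, and still so for the second after the job is handed in, with the robot touching nothing.
It also fails if it takes over 70 s, if anything falls off the work surface, if the arm or the gripper's body presses on something with over 40 N, if the wrist force passes 120 N, or if a joint passes its speed limit or range.

## Working session

There is one attempt and no reset: what is moved stays moved. The work goes in short steps, Python scripts to look and compute and a shell command to move; the robot and the scene stay as the last step left them, time stands still between calls to the robot, and variables do not carry over. Pictures are saved under pics/ and viewed, and the job is handed in when it is done.

```bash
mkdir -p pics; ls; python3 - <<'E'
from bench import r
import cv2
s=r.read_state();print(s); print(r.tip_extent)
for n in ["scene","top","wrist"]:
    p=r.camera(n); cv2.imwrite(f"pics/{n}0.png",p["frame"][:,:,::-1]); print(n,p["fx"],p["cx"],p["cy"],p["k1"],p["camera_from_world"].tolist() if hasattr(p["camera_from_world"],'tolist') else p["camera_from_world"])
    for t in ["handle","valve","jar","funnel","stick"]:
        print(t,[(round(d["score"],2),[round(v) for v in d["rect"]]) for d in r.search_frame(p,t)])
E
```

```text
pics
{'time': 0.0, 'joint_positions': array([ 1.30040422,  0.33288754, -0.0647153 ,  1.46093298,  0.02160158,
        1.34986784, -0.08849883]), 'joint_vel': array([-6.11033319e-04, -9.94670784e-04, -2.19407339e-03,  3.57730171e-04,
        1.14494311e-04, -4.69161462e-05,  1.43752574e-03]), 'joint_torque': array([-1.25611703e-03, -6.23250747e+01,  2.38309923e-02, -3.89898705e+01,
       -6.14478788e-02,  3.97861702e-02,  1.50107771e-04]), 'ee_pos': array([ 0.1532064 , -0.60556124,  0.23274815]), 'eef_rot': array([ 9.92332180e-01,  1.23597551e-01, -1.16029931e-04, -6.90345579e-04]), 'ft_force': array([ 0.10767992, -0.49059859, -0.28102926]), 'torque': array([ 0.02447254, -0.0865241 , -0.02162629]), 'width': 0.08682570050015488}
0.011
scene 466.78330212672034 318.8533223094139 243.55621718549116 -0.08462894156600027 [[0.7919910476050447, 0.610518171804473, 0.0042121740215334425, -0.4753274063823319], [0.45435282273080047, -0.5847700032169013, -0.6720175264189608, -0.2069344713383559], [-0.40781575863374603, 0.5341456779140207, -0.7405232621435692, 1.2323869513992987], [0.0, 0.0, 0.0, 
[... 661 characters left out ...]
1.1595483259043287], [0.0, 0.0, 0.0, 1.0]]
handle [(0.87, [226, 246, 268, 267]), (0.56, [210, 280, 236, 333])]
valve [(0.6, [344, 252, 450, 290]), (0.45, [143, 192, 188, 240])]
jar [(0.83, [140, 194, 187, 238])]
funnel [(0.63, [464, 186, 508, 222])]
stick [(0.62, [283, 139, 295, 243])]
wrist 391.7417181605743 306.9863065153123 240.20313057544107 -0.02122758131721451 [[0.2463823883275148, -0.9691726755830613, -0.0002088664715346863, -0.6239843695838866], [-0.9259328477375403, -0.23545363303523026, 0.29531330510351705, -0.03651633021171868], [-0.28625876441199427, -0.07256660108951143, -0.9554004438996441, 0.39292214995736724], [0.0, 0.0, 0.0, 1.0]]
handle []
valve []
jar []
funnel []
stick []
```

View pics/scene0.png

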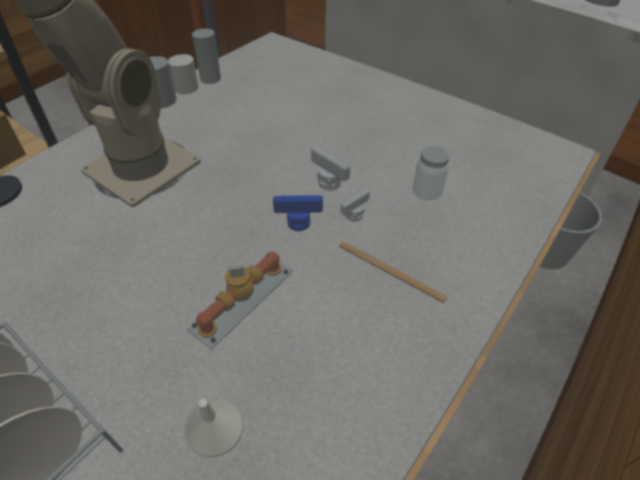

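View pics/top0.png

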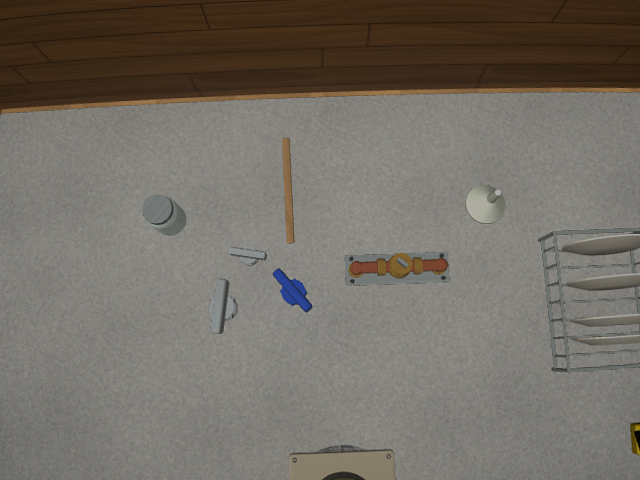

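The handle wanted is the small grey one at about (247,255) in the top view, with an 84 mm bar ≈ 38 px. The larger grey one at (222,305) and the blue one at (292,290) are look-alikes. The valve is at (400,267). I'll zoom in next.

```bash
cat > h.py <<'E'
import numpy as np,cv2
def K(p): return np.array([[p["fx"],0,p["cx"]],[0,p["fy"],p["cy"]],[0,0,1]])
def D(p): return np.array([p["k1"],0,0,0,0.])
def proj(p,X):
    T=np.array(p["camera_from_world"]); X=np.atleast_2d(np.array(X,float))
    return cv2.projectPoints(X,cv2.Rodrigues(T[:3,:3])[0],T[:3,3],K(p),D(p))[0].reshape(-1,2)
def ray(p,uv,z):
    T=np.array(p["camera_from_world"]); 
    n=cv2.undistortPoints(np.array(uv,float).reshape(-1,1,2),K(p),D(p)).reshape(-1,2)
    d=np.c_[n,np.ones(len(n))]@T[:3,:3]; c=-T[:3,:3].T@T[:3,3]
    return c+d*((z-c[2])/d[:,2])[:,None]
def crop(p,name,l,t,w,h,s):
    f=p["frame"][t:t+h,l:l+w,::-1]
    cv2.imwrite(name,cv2.resize(f,None,fx=s,fy=s,interpolation=cv2.INTER_CUBIC))
E
python3 - <<'E'
from bench import r
from h import *
p=r.camera("top"); crop(p,"pics/t1.png",200,230,100,75,8); crop(p,"pics/t2.png",340,240,120,60,6)
p=r.camera("scene"); crop(p,"pics/s1.png",180,180,200,150,4)
E
```

```text
(no output)
```

View pics/t1.png

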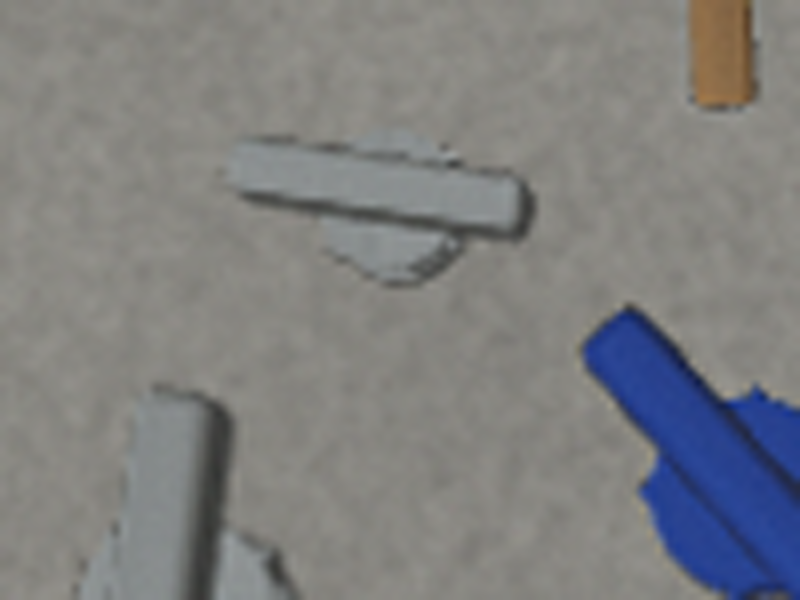

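View pics/t2.png

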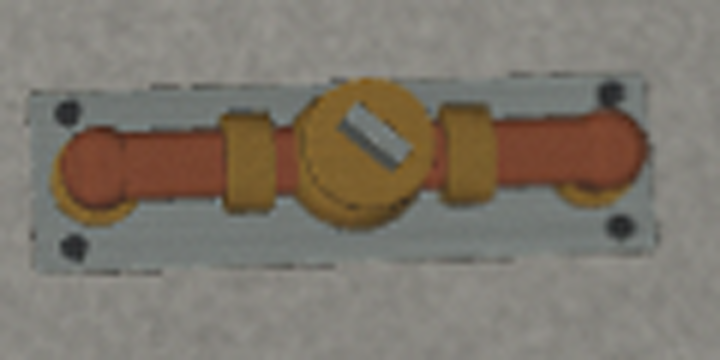

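View pics/s1.png

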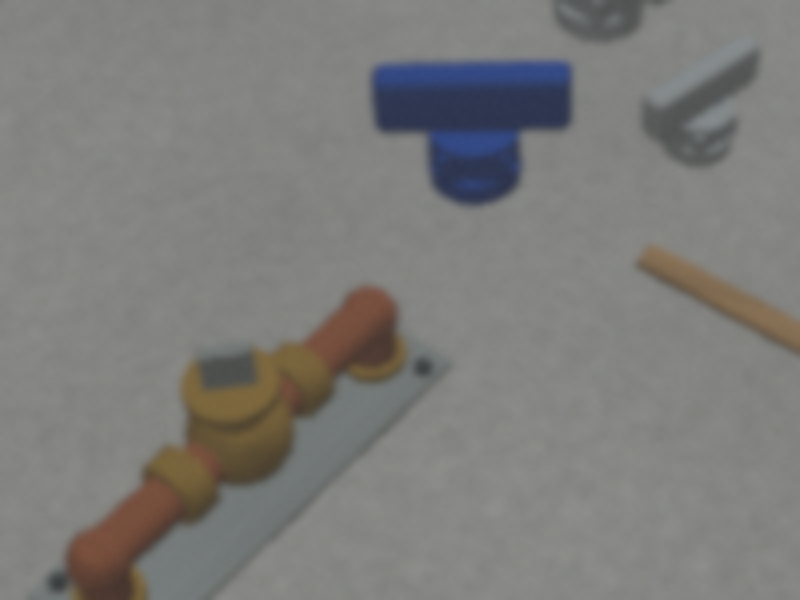

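```bash
python3 - <<'E'
from bench import r
from h import *
p=r.camera("top")
def c(pts,l,t,s): return (np.array(pts,float)+.5)/s-.5+[l,t]
h=ray(p,c([(236,140),(522,178),(514,238),(234,190)],200,230,8),.061)
print(h.round(4),h.mean(0))
a=h[0];print(np.linalg.norm(h[0]-h[1]),np.linalg.norm(h[3]-h[2]),np.linalg.norm(h[0]-h[3]),np.linalg.norm(h[1]-h[2]))
d=(h[1]+h[2]-h[0]-h[3]);print("handle dir deg",np.degrees(np.arctan2(d[1],d[0])))
# small handle hub bottom etc
# valve
b=ray(p,c([(367,79),(435,145),(300,145),(367,212)],340,240,6),.080); print("bonnet",b.round(4))
t=ray(p,c([(362,103),(412,146),(398,163),(347,120)],340,240,6),.104);print("tang",t.round(4),t.mean(0))
d=t[1]+t[2]-t[0]-t[3];print(np.linalg.norm(d)/2,np.degrees(np.arctan2(d[1],d[0])))
pl=ray(p,c([(30,92),(643,72),(657,252),(38,273)],340,240,6),.004);print("plate",pl.round(4),pl.mean(0))
d=pl[0]+pl[3]-pl[1]-pl[2];print(np.linalg.norm(d)/2,np.degrees(np.arctan2(d[1],d[0])))
pi=ray(p,c([(100,162),(610,147)],340,240,6),.04);print(pi.round(4))
# project candidates
E
```

```text
[[0.5682 0.2329 0.061 ]
 [0.5547 0.1534 0.061 ]
 [0.538  0.1559 0.061 ]
 [0.5542 0.2335 0.061 ]] [0.55379894 0.19392377 0.061     ]
0.0806554201830558 0.07930208689149879 0.014082455642412115 0.016902052126798687
handle dir deg -100.68164092852513
bonnet [[ 0.5386 -0.1445  0.08  ]
 [ 0.5135 -0.1678  0.08  ]
 [ 0.5153 -0.1187  0.08  ]
 [ 0.49   -0.1415  0.08  ]]
tang [[ 0.526  -0.1388  0.104 ]
 [ 0.5099 -0.1556  0.104 ]
 [ 0.504  -0.1502  0.104 ]
 [ 0.5201 -0.133   0.104 ]] [ 0.51501896 -0.1444022   0.104     ]
0.023413662481561254 -133.37806106263199
plate [[ 0.551  -0.0249  0.004 ]
 [ 0.55   -0.2634  0.004 ]
 [ 0.4797 -0.2634  0.004 ]
 [ 0.4809 -0.025   0.004 ]] [ 0.51541318 -0.14419119  0.004     ]
0.2384036806554174 89.73626186877269
[[ 0.5176 -0.0485  0.04  ]
 [ 0.516  -0.2403  0.04  ]]
```

```bash
cat >> h.py <<'E'
from scipy.spatial.transform import Rotation as Ro
def plan(r,pos,yaw_deg,rot_first=False):
    """yaw_deg: world yaw of tool x. prints total shift (cm, tool axes now) and turn (rad, tool axes)"""
    s=r.read_state(); R=Ro.from_quat(s["eef_rot"]); p=np.array(s["ee_pos"])
    y=np.radians(yaw_deg); G=Ro.from_matrix(np.array([[np.cos(y),np.sin(y),0],[np.sin(y),-np.cos(y),0],[0,0,-1]]))
    rv=(R.inv()*G).as_rotvec()
    d=np.array(pos)-p
    xt=R.as_matrix()[:,0]
    print("t",round(s["time"],2),"pos",p.round(4),"yaw",round(float(np.degrees(np.arctan2(xt[1],xt[0]))),2),"tilt",R.as_matrix()[:2,2].round(4),"F",np.round(s["ft_force"],1),"M",np.round(s["torque"],2),"w",round(s["width"],4),"q",np.round(s["joint_positions"],2))
    print("shift cm now",(R.inv().apply(d)*100).round(2),"turn",rv.round(3),"shift cm after turn",(G.inv().apply(d)*100).round(2))
E
python3 - <<'E'
from bench import r
from h import *
p=r.camera("wrist");T=np.array(p["camera_from_world"]);s=r.read_state();R=Ro.from_quat(s["eef_rot"])
c=-T[:3,:3].T@T[:3,3]; print("cam in tool",R.inv().apply(c-s["ee_pos"]),"fwd in tool",R.inv().apply(T[2,:3]),"right",R.inv().apply(T[0,:3]))
plan(r,[.515,-.144,.30],60)
E
```

```text
cam in tool [ 0.08185618 -0.00101877 -0.15249868] fwd in tool [-2.95317401e-01  1.02040710e-04  9.55399195e-01] right [1.16589240e-03 9.99999288e-01 2.53577433e-04]
t 1.1 pos [ 0.1533 -0.6059  0.2336] yaw 14.2 tilt [ 0. -0.] F [-1.4  1.7  0.1] M [0.03 0.01 0.  ] w 0.087 q [ 1.3   0.33 -0.06  1.46  0.02  1.35 -0.09]
shift cm now [ 46.39 -35.91  -6.65] turn [ 0.     0.    -0.799] shift cm after turn [58.09  8.23 -6.64]
```

```bash
python3 -m jog '[[4.64,-3.59,-0.67,0,0,0,1],[4.64,-3.59,-0.67,0,0,0,1],[4.64,-3.59,-0.67,0,0,0,1],[4.64,-3.59,-0.67,0,0,0,1],[4.64,-3.59,-0.67,0,0,0,1],[4.64,-3.59,-0.67,0,0,0,1],[4.64,-3.59,-0.67,0,0,0,1],[4.64,-3.59,-0.67,0,0,0,1],[4.64,-3.59,-0.67,0,0,0,1],[4.64,-3.59,-0.67,0,0,0,1],[0,0,0,0,0,-0.16,1],[0,0,0,0,0,-0.16,1],[0,0,0,0,0,-0.16,1],[0,0,0,0,0,-0.16,1],[0,0,0,0,0,-0.16,1],[0,0,0,0,0,0,1],[0,0,0,0,0,0,1]]' ; python3 - <<'E'
from bench import r
from h import *
plan(r,[.515,-.144,.30],60)
p=r.camera("wrist"); cv2.imwrite("pics/w1.png",p["frame"][:,:,::-1])
print(proj(p,[[.515,-.144,.104],[.515,-.144,.08]]))
E
```

```text
time: 3.22
ee_pos: [0.5151, -0.1441, 0.3006]
eef_rot: [0.867, 0.499, 0.0, 0.0]
ft_force: [-1.0, -0.5, 0.0]
width: 0.087
t 3.23 pos [ 0.5151 -0.1441  0.3006] yaw 59.82 tilt [ 0.0001 -0.0001] F [-1.  -0.5  0. ] M [-0.07 -0.06 -0.05] w 0.087 q [ 0.72  0.15 -0.59  1.57  0.08  1.45 -0.4 ]
shift cm now [ 0.01 -0.01  0.06] turn [ 0.     0.    -0.003] shift cm after turn [ 0.01 -0.01  0.06]
[[307.22781451 213.57915437]
 [307.20336431 207.89154842]]
```

View pics/w1.png

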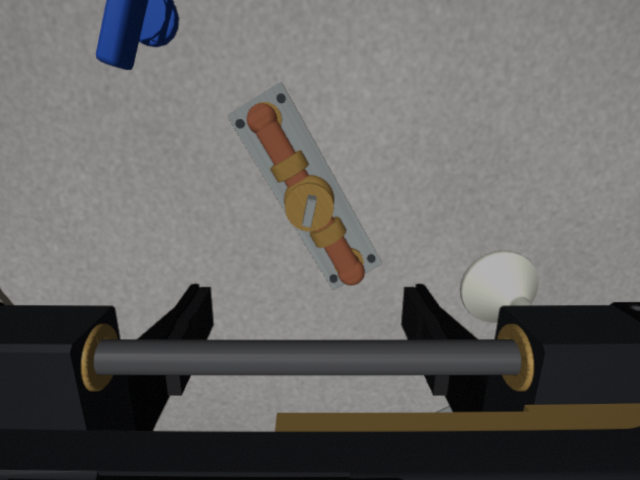

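The valve is in view with the tang top at about (309,211); my top-view estimate projected to (307,214). I'll refine it.

```bash
python3 - <<'E'
from bench import r
from h import *
p=r.camera("wrist"); crop(p,"pics/w1c.png",260,165,100,75,8)
print(proj(p,[[.515,-.144,.104],[.515,-.144,.08]]))
E
```

```text
[[307.2358628  213.60216495]
 [307.21126079 207.91302999]]
```

View pics/w1c.png

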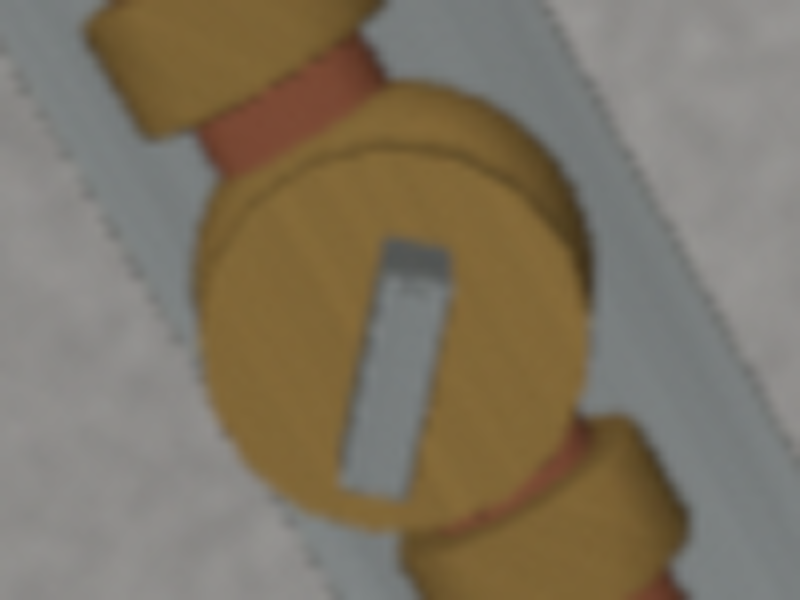

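```bash
python3 - <<'E'
from bench import r
from h import *
p=r.camera("wrist")
def c(pts,l,t,s): return (np.array(pts,float)+.5)/s-.5+[l,t]
b=ray(p,c([(201,320),(590,320),(395,147),(395,529)],260,165,8),.080); print("bonnet",b.round(4),b[:2].mean(0),b[2:].mean(0),np.linalg.norm(b[0]-b[1]),np.linalg.norm(b[2]-b[3]))
t=ray(p,c([(381,280),(450,287),(407,499),(339,488)],260,165,8),.104);print("tang",t.round(4),t.mean(0))
d=t[1]+t[0]-t[2]-t[3];print(np.linalg.norm(d)/2,np.linalg.norm(t[0]-t[1]),np.degrees(np.arctan2(d[1],d[0])))
E
```

```text
bonnet [[ 0.4978 -0.1302  0.08  ]
 [ 0.5386 -0.1538  0.08  ]
 [ 0.5286 -0.1237  0.08  ]
 [ 0.505  -0.1647  0.08  ]] [ 0.51816747 -0.14197232  0.08      ] [ 0.51678847 -0.14424233  0.08      ] 0.04715298586238345 0.047332975171102756
tang [[ 0.5215 -0.1327  0.104 ]
 [ 0.5278 -0.1373  0.104 ]
 [ 0.5112 -0.1564  0.104 ]
 [ 0.5051 -0.1513  0.104 ]] [ 0.51641793 -0.14442141  0.104     ]
0.025041686435810208 0.007842265804292743 48.87429212089365
```

```bash
python3 - <<'E'
from bench import r
from h import *
plan(r,[.554,.194,.25],79.3)
E
```

```text
t 3.38 pos [ 0.5151 -0.1441  0.3005] yaw 59.93 tilt [ 0.0001 -0.0001] F [-0.1  0.2  0.3] M [-0.03 -0.04 -0.  ] w 0.0868 q [ 0.72  0.15 -0.59  1.57  0.08  1.45 -0.4 ]
shift cm now [ 31.21 -13.57   5.05] turn [ 0.     0.    -0.338] shift cm after turn [33.94 -2.45  5.05]
```

```bash
python3 -m jog '[[0,0,0,0,0,-0.17,1],[0,0,0,0,0,-0.168,1],[5.66,-0.41,0,0,0,0,0.2],[5.66,-0.41,1,0,0,0,0.2],[5.66,-0.41,1,0,0,0,0.2],[5.66,-0.41,1,0,0,0,0.2],[5.66,-0.41,1,0,0,0,0.2],[5.66,-0.41,1,0,0,0,0.2],[0,0,0,0,0,0,0.2],[0,0,0,0,0,0,0.2]]' 30; python3 - <<'E'
from bench import r
from h import *
plan(r,[.554,.194,.25],79.3)
p=r.camera("wrist"); cv2.imwrite("pics/w2.png",p["frame"][:,:,::-1]); crop(p,"pics/w2c.png",240,150,140,105,5.5)
print(proj(p,[[.554,.194,.061]]))
print([(round(d["score"],2),[round(v) for v in d["rect"]]) for d in r.search_frame(p,"handle")])
E
```

```text
time: 4.62
ee_pos: [0.5535, 0.1939, 0.2504]
eef_rot: [0.77, 0.639, -0.0, 0.0]
ft_force: [0.1, -0.1, 0.1]
width: 0.0524
t 4.62 pos [0.5535 0.1939 0.2504] yaw 79.37 tilt [-0.0002 -0.0004] F [ 0.1 -0.1  0.1] M [-0.06 -0.07  0.01] w 0.0524 q [ 0.24  0.34 -0.82  1.51  0.25  1.4  -0.78]
shift cm now [0.02 0.05 0.04] turn [-0.     0.     0.001] shift cm after turn [0.02 0.05 0.04]
[[307.54993667 215.34158787]]
[(0.7, [238, 276, 284, 341]), (0.64, [84, 139, 236, 202]), (0.63, [291, 165, 330, 260])]
```

View pics/w2.png

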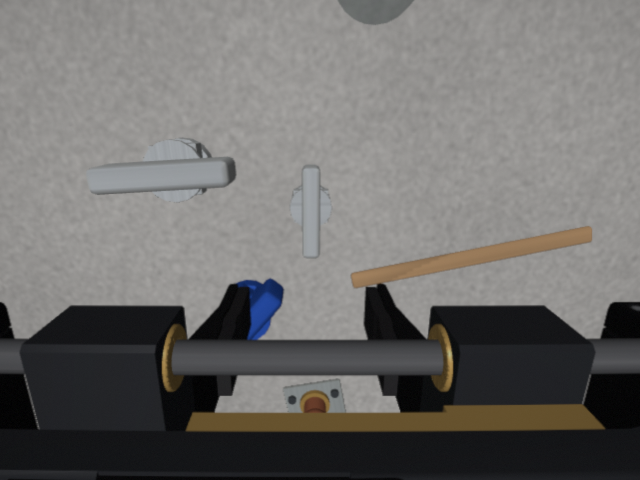

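View pics/w2c.png

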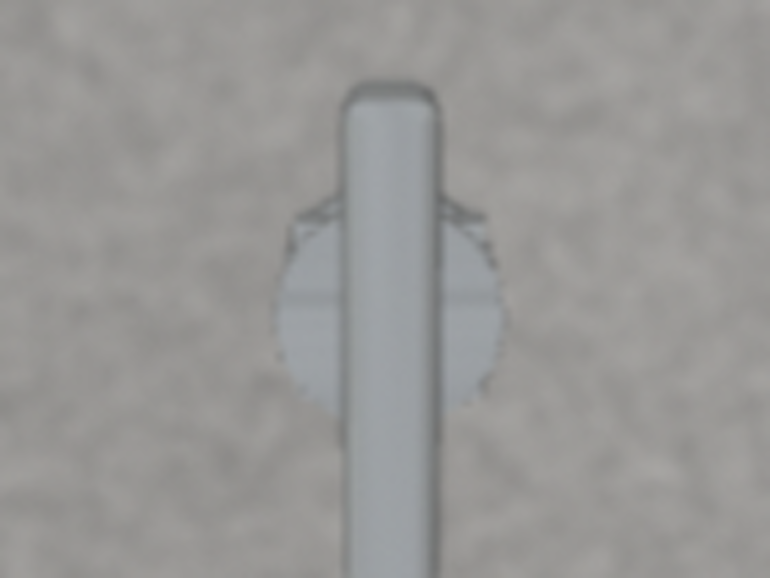

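```bash
python3 - <<'E'
from bench import r
from h import *
p=r.camera("wrist")
crop(p,"pics/w2d.png",280,225,60,45,12)
t=ray(p,[[311,167.5],[311.3,257.3]],.061);print(t,t.mean(0),np.linalg.norm(t[0]-t[1]))
d=t[0]-t[1];print(np.degrees(np.arctan2(d[1],d[0])))
b=ray(p,[[290.2,207],[331.2,207]],.031);print(b,b.mean(0),np.linalg.norm(b[0]-b[1]))
for q in ([.5525,.194],[.551,.194],[.5535,.192]): print(proj(p,[q+[.061],q+[.031]]).round(1).tolist())
E
```

```text
[[0.56532746 0.23384152 0.061     ]
 [0.55055289 0.15273215 0.061     ]] [0.55794017 0.19328684 0.061     ] 0.0824440356018489
79.6764108158707
[[0.53827093 0.19676051 0.031     ]
 [0.57731801 0.18938243 0.031     ]] [0.55779447 0.19307147 0.031     ] 0.039738023217306975
[[305.0, 214.3], [305.2, 207.1]]
[[303.4, 214.6], [303.6, 207.4]]
[[306.6, 216.2], [306.6, 208.9]]
```

View pics/w2d.png

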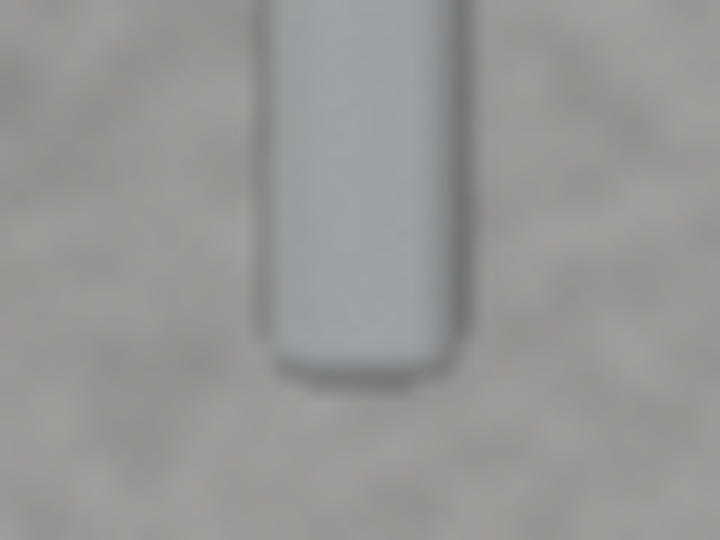

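```bash
python3 - <<'E'
from bench import r
from h import *
plan(r,[.5558,.1935,.0475],79.5)
E
```

```text
t 4.78 pos [0.5539 0.1926 0.2508] yaw 79.24 tilt [ 0.0006 -0.0007] F [-0.2 -0.2 -0.3] M [-0.04 -0.06  0.03] w 0.0522 q [ 0.24  0.34 -0.82  1.51  0.25  1.4  -0.78]
shift cm now [ 0.13  0.16 20.33] turn [ 0.001  0.001 -0.005] shift cm after turn [ 0.12  0.17 20.33]
```

```bash
python3 -m jog '[[0.1,0.2,4,0,0,-0.005,0.2],[0,0,5,0,0,0,0.2],[0,0,4,0,0,0,0.2],[0,0,0,0,0,0,0.2],[0,0,0,0,0,0,0.2]]'; python3 - <<'E'
from bench import r
from h import *
plan(r,[.5558,.1935,.0475],79.5)
for i in range(4):
  s=r.read_state(); print(s["time"],s["ee_pos"])
p=r.camera("wrist"); cv2.imwrite("pics/w3.png",p["frame"][:,:,::-1])
print(proj(p,[[.5558,.1935,.061]]))
p=r.camera("top"); crop(p,"pics/t3.png",180,210,120,90,6.5)
E
```

```text
time: 5.4
ee_pos: [0.5566, 0.1947, 0.1225]
eef_rot: [0.768, 0.64, 0.001, 0.0]
ft_force: [1.0, 0.0, -0.3]
width: 0.0523
t 5.4 pos [0.5566 0.1947 0.1225] yaw 79.63 tilt [0.0022 0.0006] F [ 1.   0.  -0.3] M [ 0.   -0.12  0.04] w 0.0523 q [ 0.21  0.45 -0.78  1.66  0.34  1.17 -0.84]
shift cm now [-0.14 -0.07  7.5 ] turn [ 0.002 -0.001  0.002] shift cm after turn [-0.14 -0.05  7.5 ]
5.4 [0.55655697 0.19473627 0.12251155]
5.4 [0.55655697 0.19473627 0.12251155]
5.4 [0.55655697 0.19473627 0.12251155]
5.4 [0.55655697 0.19473627 0.12251155]
[[305.92504802 269.40613557]]
```

View pics/w3.png

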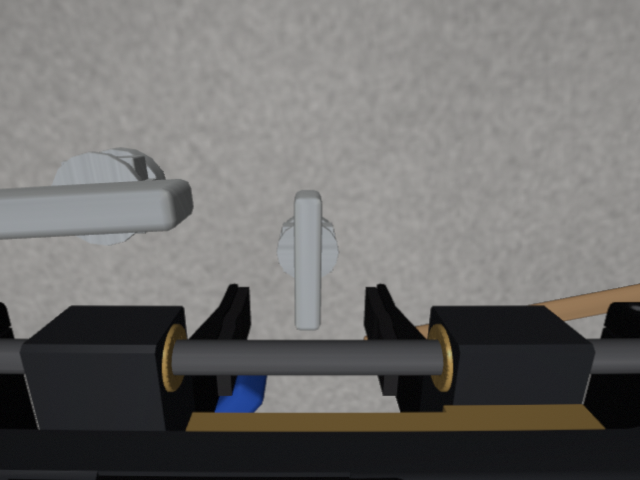

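View pics/t3.png

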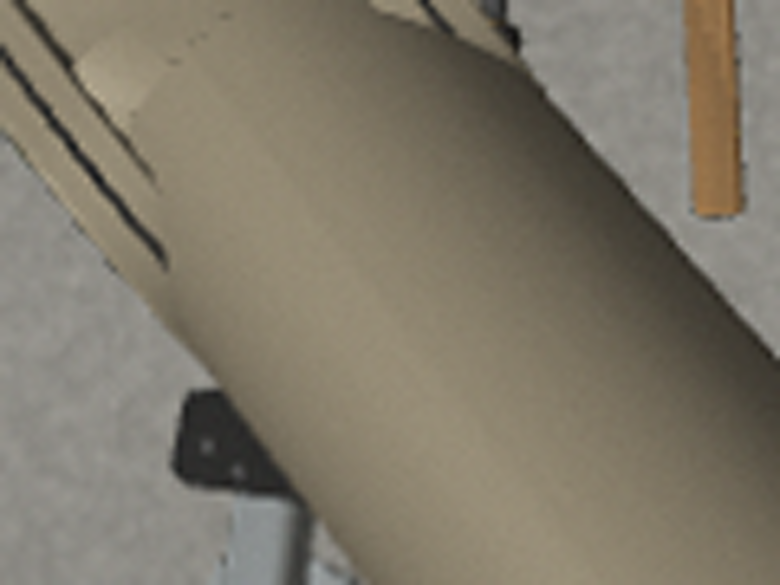

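```bash
python3 - <<'E'
from bench import r
from h import *
p=r.camera("wrist"); crop(p,"pics/w3c.png",270,180,80,160,3.5)
t=ray(p,[[308.5,194.5],[307.8,328.5]],.061);print(t,t.mean(0),np.linalg.norm(t[0]-t[1]))
d=t[0]-t[1];print(np.degrees(np.arctan2(d[1],d[0])))
m=t.mean(0)
for i in range(3):
  r.camera("wrist"); plan(r,[m[0],m[1],.0475],79.5)
E
```

```text
[[0.56538107 0.23713607 0.061     ]
 [0.55016944 0.1551886  0.061     ]] [0.55777526 0.19616234 0.061     ] 0.0833473515877875
79.48407176243903
t 5.6 pos [0.5564 0.195  0.1222] yaw 79.66 tilt [0.0024 0.0004] F [ 1.6 -0.2 -0. ] M [-0.03 -0.12  0.04] w 0.0523 q [ 0.21  0.45 -0.78  1.66  0.34  1.17 -0.84]
shift cm now [0.13 0.1  7.47] turn [ 0.002 -0.001  0.003] shift cm after turn [0.14 0.12 7.47]
t 5.65 pos [0.5562 0.195  0.1218] yaw 79.68 tilt [0.002  0.0002] F [-0.3 -0.2 -0.7] M [-0.05 -0.13  0.02] w 0.0523 q [ 0.21  0.45 -0.78  1.66  0.34  1.17 -0.84]
shift cm now [0.14 0.12 7.43] turn [ 0.002 -0.001  0.003] shift cm after turn [0.14 0.14 7.43]
t 5.7 pos [0.556  0.195  0.1215] yaw 79.68 tilt [0.0015 0.0001] F [-0.3  0.5  0.6] M [-0.05 -0.13  0.04] w 0.0518 q [ 0.21  0.45 -0.78  1.66  0.34  1.17 -0.84]
shift cm now [0.15 0.14 7.4 ] turn [ 0.001 -0.     0.003] shift cm after turn [0.15 0.15 7.4 ]
```

View pics/w3c.png

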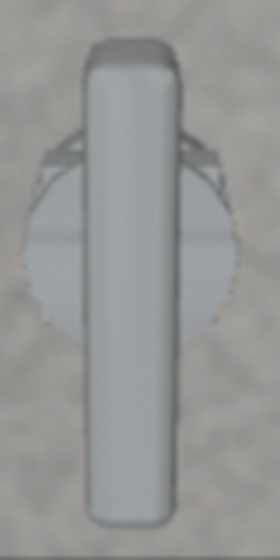

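```bash
python3 -m jog '[[0.05,0.05,3,0,0,0,0.2],[0,0,2.5,0,0,0,0.2],[0,0,1.7,0,0,0,0.2],[0,0,0,0,0,0,0.2],[0,0,0,0,0,0,0.2]]'; python3 - <<'E'
from bench import r
from h import *
plan(r,[.556,.195,.0475],79.5)
p=r.camera("wrist"); cv2.imwrite("pics/w4.png",p["frame"][:,:,::-1])
p=r.camera("scene"); crop(p,"pics/s4.png",250,120,200,150,4)
E
```

```text
time: 6.32
ee_pos: [0.5566, 0.1956, 0.0495]
eef_rot: [0.768, 0.641, 0.001, 0.0]
ft_force: [0.5, 0.3, -0.1]
width: 0.0524
t 6.33 pos [0.5566 0.1956 0.0495] yaw 79.69 tilt [0.0012 0.0004] F [ 0.5  0.3 -0.1] M [-0.03 -0.1  -0.03] w 0.0524 q [ 0.17  0.54 -0.74  1.72  0.41  1.05 -0.89]
shift cm now [-0.07 -0.05  0.2 ] turn [ 0.001 -0.001  0.003] shift cm after turn [-0.07 -0.05  0.2 ]
```

View pics/w4.png

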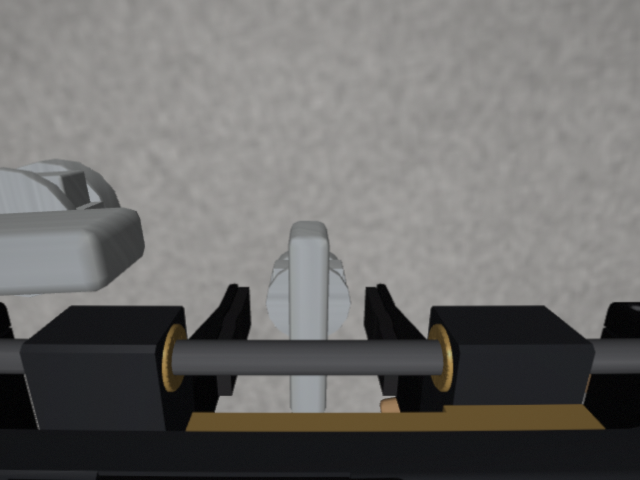

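View pics/s4.png

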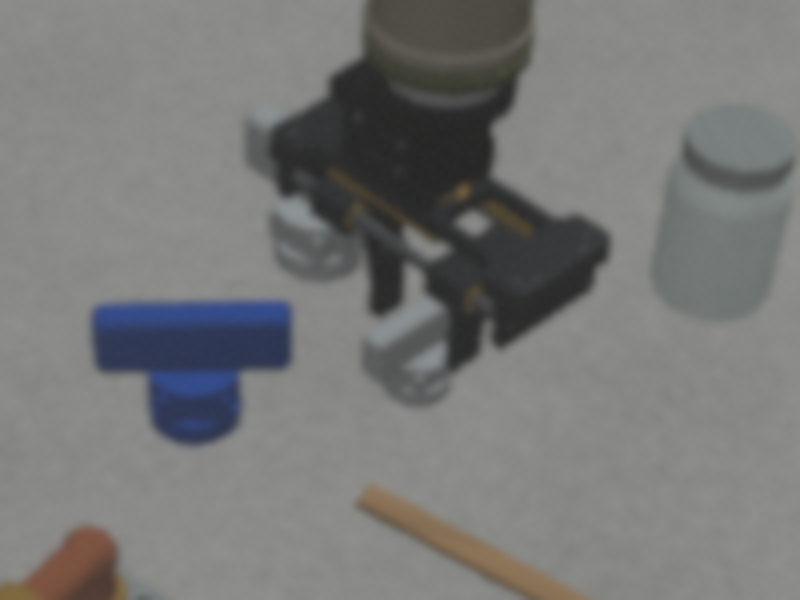

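```bash
python3 - <<'E'
from bench import r
from h import *
p=r.camera("wrist"); 
t=ray(p,[[309,236],[308,412.5]],.061);m=t.mean(0);print(t,m,np.linalg.norm(t[0]-t[1]))
plan(r,[m[0],m[1],.0475],79.5)
E
```

```text
[[0.56465619 0.23545046 0.061     ]
 [0.54999086 0.15610425 0.061     ]] [0.55732353 0.19577736 0.061     ] 0.08069010677125309
t 6.47 pos [0.5567 0.1955 0.0495] yaw 79.68 tilt [0.0015 0.0003] F [-0.2 -0.6 -0.9] M [-0.07 -0.1   0.03] w 0.0523 q [ 0.17  0.54 -0.74  1.72  0.41  1.05 -0.89]
shift cm now [0.04 0.06 0.2 ] turn [ 0.001 -0.001  0.003] shift cm after turn [0.04 0.06 0.2 ]
```

```bash
python3 -m jog '[[0,0.05,0.2,0,0,0,0.2],[0,0,0,0,0,0,-1],[0,0,0,0,0,0,-1],[0,0,0,0,0,0,-1],[0,0,0,0,0,0,-1],[0,0,0,0,0,0,-1],[0,0,0,0,0,0,-1]]' 40; python3 - <<'E'
from bench import r
from h import *
plan(r,[.556,.195,.15],79.5)
E
```

```text
time: 7.35
ee_pos: [0.5566, 0.1951, 0.0465]
eef_rot: [0.768, 0.641, -0.0, 0.0]
ft_force: [0.2, 0.8, 0.2]
width: 0.0155
t 7.35 pos [0.5566 0.1951 0.0465] yaw 79.69 tilt [ 0.     -0.0001] F [0.2 0.8 0.2] M [ 0.03 -0.17  0.03] w 0.0155 q [ 0.17  0.54 -0.74  1.72  0.42  1.04 -0.89]
shift cm now [ -0.03  -0.06 -10.35] turn [0.    0.    0.003] shift cm after turn [ -0.02  -0.06 -10.35]
```

```bash
python3 -m jog '[[0,0,-4,0,0,0,-1],[0,0,-5,0,0,0,-1],[0,0,-5,0,0,0,-1],[0,0,-3.4,0,0,0,-1],[0,0,0,0,0,0,-1]]'; python3 - <<'E'
from bench import r
from h import *
plan(r,[.516,-.144,.20],60)
p=r.camera("wrist"); cv2.imwrite("pics/w5.png",p["frame"][:,:,::-1])
E
```

```text
time: 7.98
ee_pos: [0.5576, 0.1959, 0.2231]
eef_rot: [0.768, 0.641, 0.002, 0.001]
ft_force: [-0.6, -0.8, -2.1]
width: 0.0159
t 7.97 pos [0.5576 0.1959 0.2231] yaw 79.69 tilt [0.0042 0.001 ] F [-0.6 -0.8 -2.1] M [-0.04 -0.04  0.02] w 0.0159 q [ 0.23  0.37 -0.82  1.54  0.27  1.35 -0.79]
shift cm now [-34.18   1.99   2.26] turn [ 0.004 -0.002  0.344] shift cm after turn [-31.51  13.39   2.31]
```

View pics/w5.png

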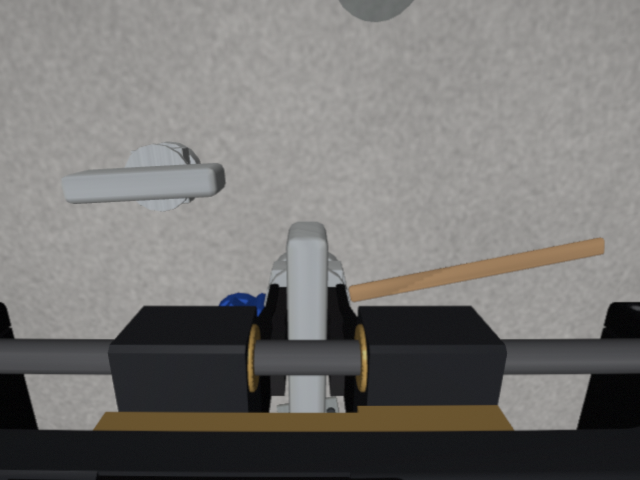

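```bash
python3 -m jog '[[-3,0.17,0,0,0,0,-1],[-5.2,0.3,0,0,0,0,-1],[-5.2,0.3,0,0,0,0,-1],[-5.2,0.3,0,0,0,0,-1],[-5.2,0.3,0,0,0,0,-1],[-5.2,0.3,0,0,0,0,-1],[-3.2,0.2,0,0,0,0,-1],[-2,0.12,0,0,0,0,-1],[0,0,0.5,0,0,0.17,-1],[0,0,0.5,0,0,0.17,-1],[0,0,0,0,0,0,-1],[0,0,0,0,0,0,-1],[0,0,0,0,0,0,-1]]'; python3 - <<'E'
from bench import r
from h import *
plan(r,[.516,-.144,.20],60)
p=r.camera("wrist"); cv2.imwrite("pics/w6.png",p["frame"][:,:,::-1])
p=r.camera("top"); crop(p,"pics/t6.png",340,220,120,90,6.5)
p=r.camera("scene"); crop(p,"pics/s6.png",150,180,200,150,4)
E
```

```text
time: 9.65
ee_pos: [0.515, -0.1446, 0.2106]
eef_rot: [0.864, 0.503, 0.0, 0.0]
ft_force: [-0.7, -0.3, -1.4]
width: 0.0154
t 9.65 pos [ 0.515  -0.1446  0.2106] yaw 60.36 tilt [ 0.0001 -0.    ] F [-0.7 -0.3 -1.4] M [-0.02  0.01 -0.01] w 0.0154 q [ 0.75  0.2  -0.63  1.7   0.13  1.27 -0.42]
shift cm now [0.1  0.05 1.06] turn [ 0.    -0.     0.006] shift cm after turn [0.1  0.05 1.06]
```

View pics/w6.png

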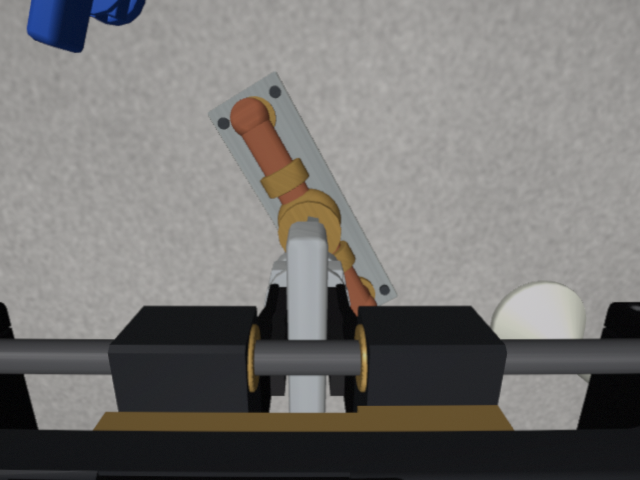

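View pics/t6.png

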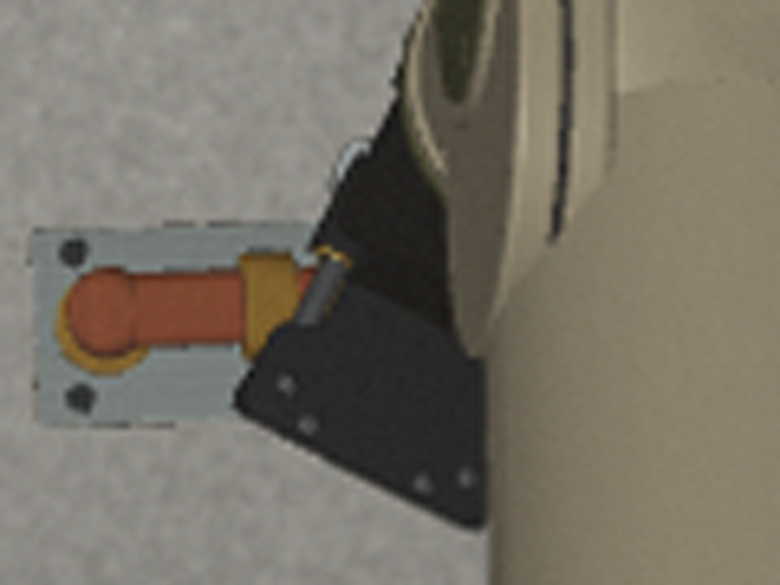

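View pics/s6.png

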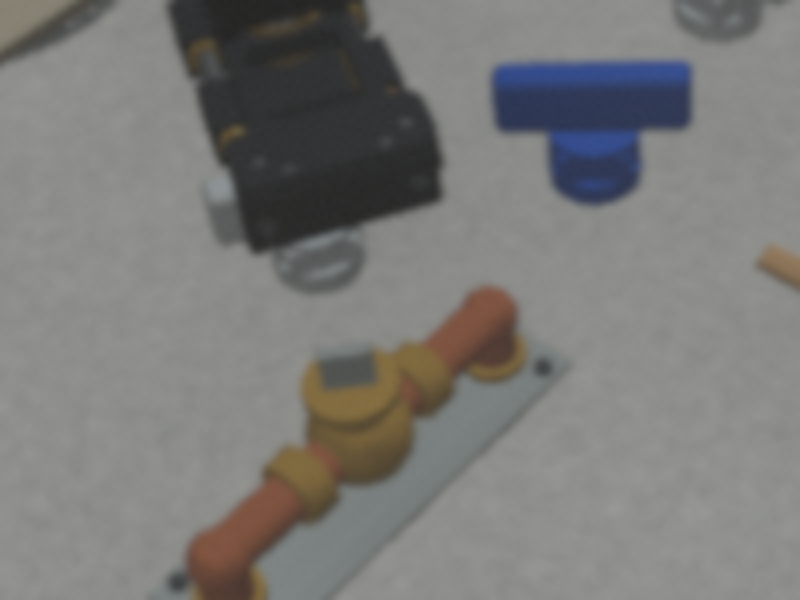

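```bash
python3 -m jog '[[0,0,1.5,0,0,0,-1],[0,0,1.5,0,0,0,-1],[0,0,1.3,0,0,0,-1],[0,0,0,0,0,0,-1],[0,0,0,0,0,0,-1],[0,0,0,0,0,0,-1]]'; python3 - <<'E'
from bench import r
from h import *
plan(r,[.516,-.144,.20],60)
p=r.camera("wrist"); crop(p,"pics/w7.png",220,180,200,150,4)
p=r.camera("scene"); crop(p,"pics/s7.png",190,210,100,75,8)
E
```

```text
time: 10.55
ee_pos: [0.5153, -0.1449, 0.1681]
eef_rot: [0.865, 0.502, 0.0, 0.0]
ft_force: [-0.1, 0.2, -2.4]
width: 0.0155
t 10.55 pos [ 0.5153 -0.1449  0.1681] yaw 60.21 tilt [ 0.0009 -0.0004] F [-0.1  0.2 -2.4] M [-0.01 -0.02 -0.01] w 0.0155 q [ 0.74  0.24 -0.63  1.76  0.15  1.19 -0.45]
shift cm now [ 0.11  0.02 -3.19] turn [ 0.001 -0.     0.004] shift cm after turn [ 0.11  0.01 -3.19]
```

View pics/w7.png

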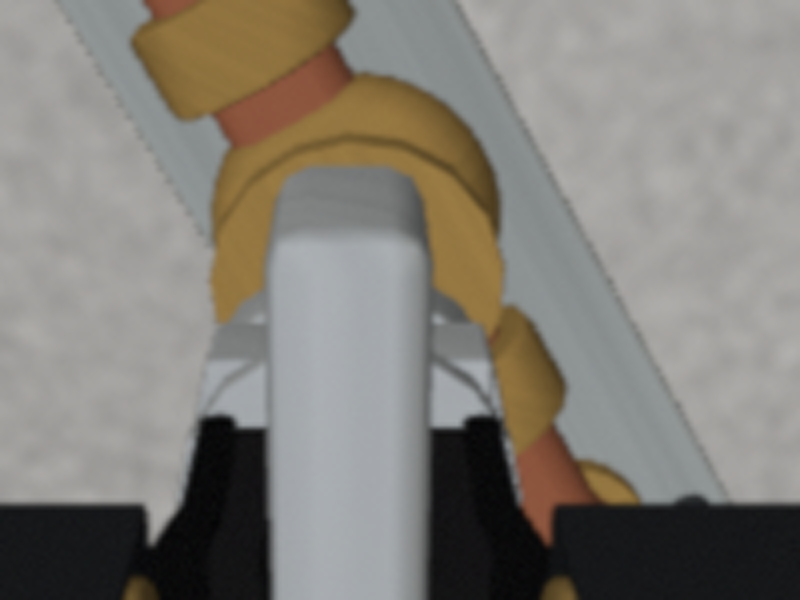

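View pics/s7.png

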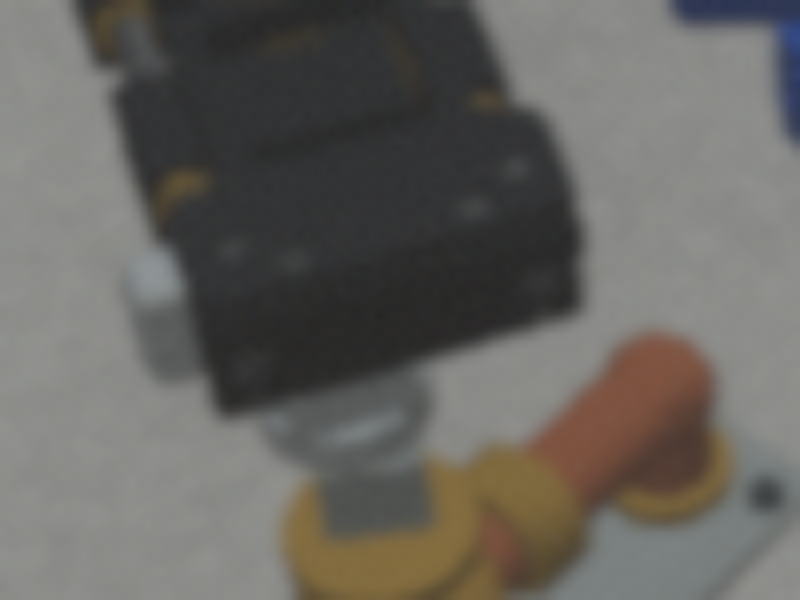

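```bash
cat >> h.py <<'E'
def circ(c,z,rad,n=60):
    a=np.linspace(0,2*np.pi,n); return np.c_[c[0]+rad*np.cos(a),c[1]+rad*np.sin(a),np.full(n,z)]
def overlay(p,name,l,t,w,h,s,curves):
    f=np.ascontiguousarray(cv2.resize(p["frame"][t:t+h,l:l+w,::-1],None,fx=s,fy=s,interpolation=cv2.INTER_CUBIC))
    for X,col in curves:
        q=(proj(p,X)-[l,t]+.5)*s-.5
        cv2.polylines(f,[np.round(q).astype(np.int32).reshape(-1,1,2)],False,col,1,cv2.LINE_AA)
    cv2.imwrite(name,f)
E
python3 - <<'E'
from bench import r
from h import *
p=r.camera("wrist"); s=r.read_state(); R=Ro.from_quat(s["eef_rot"]); e=np.array(s["ee_pos"]); und=e[2]-.0465; print(e)
def c(pts,l,t,s): return (np.array(pts,float)+.5)/s-.5+[l,t]
def tool(X): return R.inv().apply(X-e)
for nm,pts,z in [("bar",[(269,400),(428,400)],und+.061),("bonnet",[(212,285),(503,285)],.08),("hub",[(205,385),(497,385)],und+.031)]:
    q=ray(p,c(pts,220,180,4),z); print(nm,tool(q).round(4).tolist(), tool(q).mean(0).round(4))
V=[.516,-.1442]
hub=e.copy()
overlay(p,"pics/w7o.png",220,180,200,150,4,[(circ(V,.08,.024),(0,0,255)),(circ(hub,und,.0205),(0,255,0)),(circ(hub,und+.031,.0205),(255,255,0))])
p=r.camera("scene")
overlay(p,"pics/s7o.png",190,210,100,75,8,[(circ(V,.08,.024),(0,0,255)),(circ(hub,und,.0205),(0,255,0)),(circ(hub,und,.0155),(0,255,0))])
E
```

```text
[ 0.51515274 -0.14492157  0.16791297]
bar [[0.0242, -0.0081, -0.0145], [0.0242, 0.0071, -0.0145]] [ 0.0242 -0.0005 -0.0145]
bonnet [[0.001, -0.0226, 0.0879], [0.001, 0.0245, 0.0879]] [0.001  0.001  0.0879]
hub [[0.0133, -0.0171, 0.0155], [0.0134, 0.0167, 0.0155]] [ 0.0133 -0.0002  0.0155]
```

View pics/w7o.png

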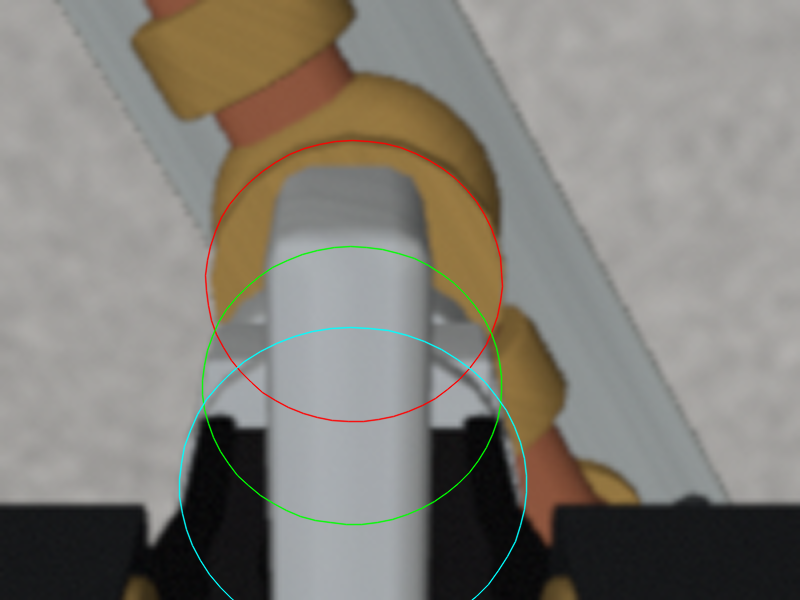

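View pics/s7o.png

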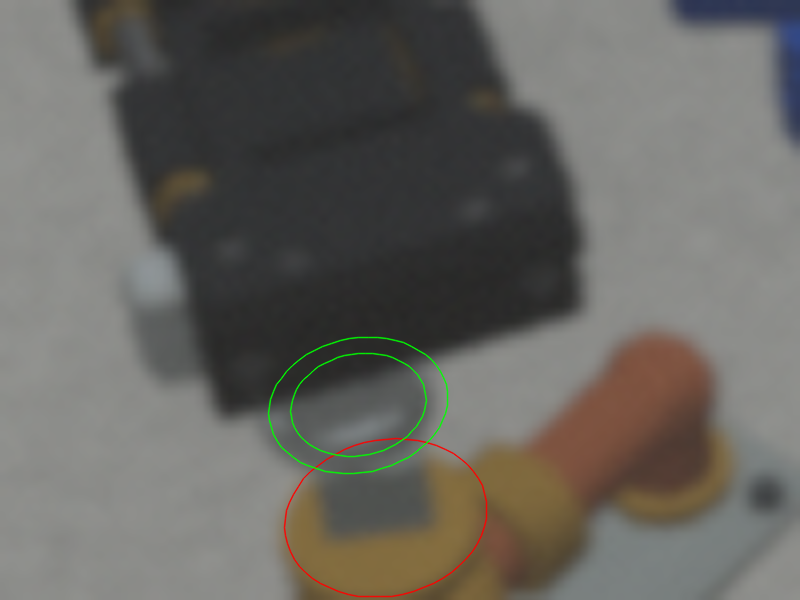

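```bash
python3 - <<'E'
from bench import r
from h import *
f=np.mean([r.camera("scene")["frame"].astype(float) for _ in range(8)],0)
np.save("sc.npy",f)
p=r.camera("scene"); s=r.read_state(); print(s["ee_pos"])
g=np.clip((f-20)*1.6,0,255).astype(np.uint8)
q=dict(p); q["frame"]=g
crop(q,"pics/s8.png",218,248,40,40,14)
p=r.camera("wrist"); g=np.clip((p["frame"].astype(float)-20)*1.3,0,255).astype(np.uint8); q=dict(p);q["frame"]=g
crop(q,"pics/w8.png",268,210,80,60,10)
E
```

```text
[ 0.51491676 -0.14488673  0.16753885]
```

View pics/s8.png

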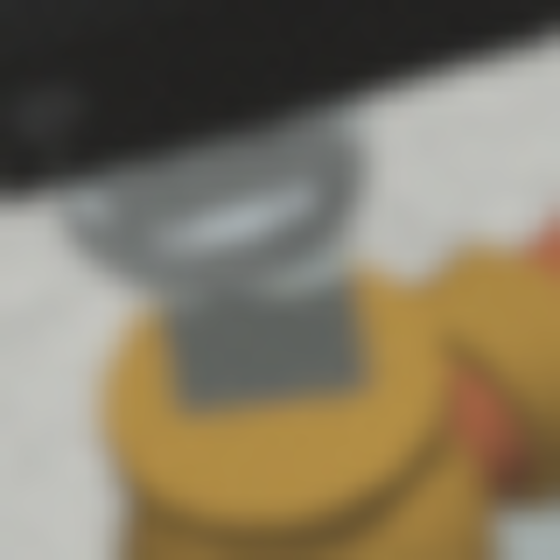

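View pics/w8.png

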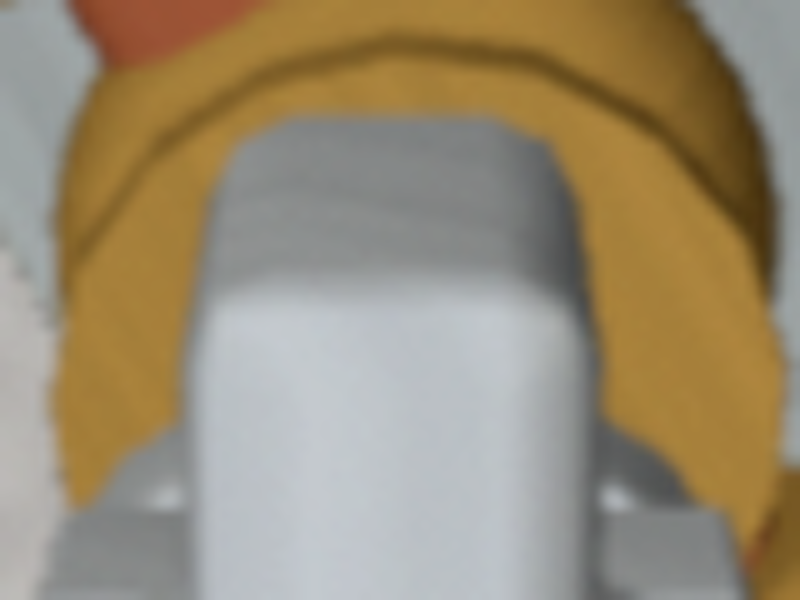

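```bash
python3 - <<'E'
from bench import r
from h import *
p=r.camera("wrist"); s=r.read_state(); R=Ro.from_quat(s["eef_rot"]); e=np.array(s["ee_pos"]); und=e[2]-.0465; print(e)
c=lambda pts:(np.array(pts,float)+.5)/10-.5+[268,210]
tool=lambda X:R.inv().apply(X-e).round(4)
print("end top",tool(ray(p,c([(395,285),(395,300)]),und+.061)))
print("end bottom",tool(ray(p,c([(395,113),(395,120)]),und+.031)))
print("ring pts",tool(ray(p,c([(178,430),(610,430),(105,505),(705,505)]),und)))
print("bonnet top edge",tool(ray(p,c([(400,40),(400,48),(75,260),(750,240)]),.08)))
V=np.array([.516,-.1442,.08]); print("V",tool(V[None]))
E
```

```text
[ 0.51496698 -0.14484612  0.16756015]
end top [[ 0.0407 -0.0004 -0.0145]
 [ 0.0401 -0.0004 -0.0145]]
end bottom [[ 0.0395 -0.0004  0.0155]
 [ 0.0392 -0.0004  0.0155]]
ring pts [[ 0.0141 -0.012   0.0465]
 [ 0.0141  0.0111  0.0465]
 [ 0.0098 -0.0161  0.0465]
 [ 0.0098  0.0164  0.0465]]
bonnet top edge [[ 0.0258 -0.0001  0.0876]
 [ 0.0253 -0.0001  0.0876]
 [ 0.0114 -0.0208  0.0876]
 [ 0.0128  0.0223  0.0876]]
V [[0.0011 0.0006 0.0876]]
```

```bash
python3 -m jog '[[0.35,0.13,0,0,0,0,-1],[0,0,0,0,0,0,-1],[0,0,0,0,0,0,-1],[0,0,0,0,0,0,-1]]'; python3 - <<'E'
from bench import r
from h import *
fs=[r.camera("scene") for _ in range(6)]; p=fs[-1]
f=np.mean([x["frame"].astype(float) for x in fs],0)
q=dict(p); q["frame"]=np.clip((f-20)*1.6,0,255).astype(np.uint8)
s=r.read_state(); e=np.array(s["ee_pos"]); R=Ro.from_quat(s["eef_rot"]);print(e, s["ft_force"])
und=e[2]-.0465; h=e+R.apply([-.0022,0,0])
crop(q,"pics/s9.png",218,248,40,40,14)
p=r.camera("wrist"); q=dict(p); q["frame"]=np.clip((p["frame"].astype(float)-20)*1.3,0,255).astype(np.uint8)
overlay(q,"pics/w9.png",268,210,80,60,10,[(circ([.5168,-.1442],.08,.024),(0,0,255)),(circ(h,und,.0205),(0,255,0))])
E
```

```text
time: 11.8
ee_pos: [0.5178, -0.1425, 0.1675]
eef_rot: [0.865, 0.502, -0.0, 0.0]
ft_force: [0.5, -0.1, -1.1]
width: 0.0154
[ 0.51781652 -0.14250183  0.16756064] [-0.38292118  0.35640342 -0.5843422 ]
```

View pics/s9.png

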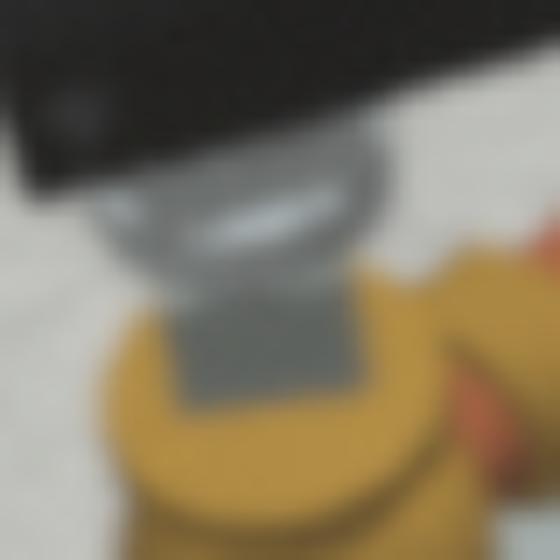

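View pics/w9.png

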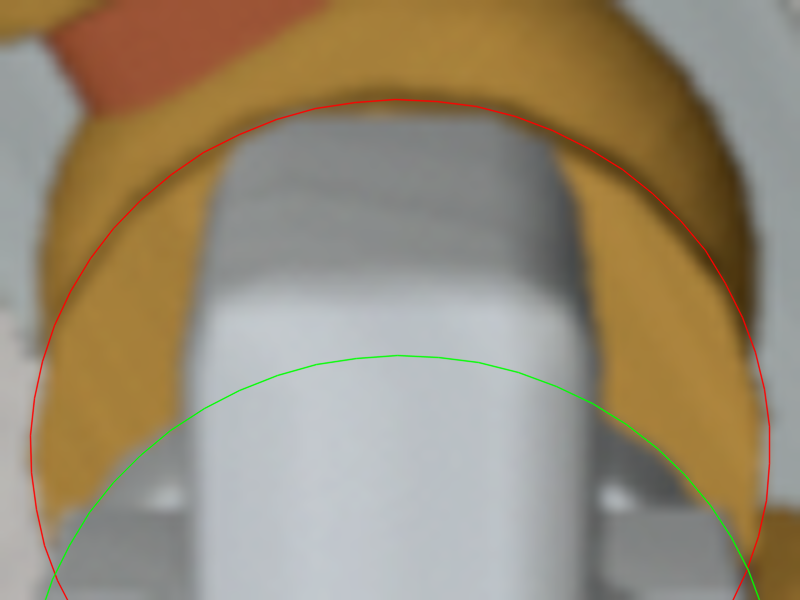

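```bash
python3 - <<'E'
from bench import r
from h import *
p=r.camera("scene")
for c,z,rad in [((.5168,-.1442),.08,.024),((.5168,-.1442),.121,.0205),((.5178,-.1442),.121,.0205),((.5168,-.1432),.121,.0205)]:
    q=(proj(p,circ(c,z,rad))-[218,248]+.5)*14-.5
    print(c,z,"L",q[:,0].min().round(),"R",q[:,0].max().round(),"T",q[:,1].min().round(),"B",q[:,1].max().round())
E
```

```text
(0.5168, -0.1442) 0.08 L 110.0 R 464.0 T 238.0 B 515.0
(0.5168, -0.1442) 0.121 L 91.0 R 405.0 T 62.0 B 301.0
(0.5178, -0.1442) 0.121 L 97.0 R 410.0 T 66.0 B 305.0
(0.5168, -0.1432) 0.121 L 97.0 R 410.0 T 58.0 B 296.0
```

```bash
python3 -m jog '[[0,0,0.6,0,0,0,-1],[0,0,0.5,0,0,0,-1],[0,0,0.2,0,0,0,-1],[0,0,0,0,0,0,-1]]';python3 -m jog '[[0,0,0.2,0,0,0,-1],[0,0,0,0,0,0,-1]]';python3 -m jog '[[0,0,0.2,0,0,0,-1],[0,0,0,0,0,0,-1]]'
```

```text
time: 12.7
ee_pos: [0.5177, -0.1424, 0.1544]
eef_rot: [0.865, 0.502, -0.0, -0.0]
ft_force: [0.1, -0.4, -0.7]
width: 0.0159
time: 12.95
ee_pos: [0.5178, -0.1425, 0.1525]
eef_rot: [0.865, 0.502, -0.0, 0.0]
ft_force: [-0.2, 0.0, -2.3]
width: 0.0157
time: 13.2
ee_pos: [0.5177, -0.1425, 0.1504]
eef_rot: [0.865, 0.502, -0.0, -0.0]
ft_force: [0.7, 0.1, -1.7]
width: 0.0159
```

```bash
python3 -m jog '[[0,0,0.1,0,0,0,-1],[0,0,0.1,0,0,0,-1],[0,0,0,0,0,0,-1]]';python3 -m jog '[[0,0,0.2,0,0,0,-1],[0,0,0,0,0,0,-1]]'; python3 -c "
from bench import r
from h import *
plan(r,[.5178,-.1425,.1385],60)
p=r.camera('wrist'); crop(p,'pics/w10.png',248,200,120,90,6)
p=r.camera('scene'); crop(p,'pics/s10.png',200,230,80,60,10)
"
```

```text
time: 13.58
ee_pos: [0.5178, -0.1425, 0.1485]
eef_rot: [0.865, 0.502, -0.0, -0.0]
ft_force: [0.3, -0.2, -1.6]
width: 0.0156
time: 13.82
ee_pos: [0.5177, -0.1425, 0.1464]
eef_rot: [0.865, 0.502, -0.0, -0.0]
ft_force: [0.2, 0.0, -1.9]
width: 0.0155
t 13.82 pos [ 0.5177 -0.1425  0.1464] yaw 60.21 tilt [-0.0003  0.    ] F [ 0.2  0.  -1.9] M [-0.   -0.04 -0.01] w 0.0155 q [ 0.73  0.27 -0.62  1.78  0.17  1.15 -0.47]
shift cm now [0.   0.01 0.79] turn [-0.     0.     0.004] shift cm after turn [0.   0.01 0.79]
```

View pics/w10.png

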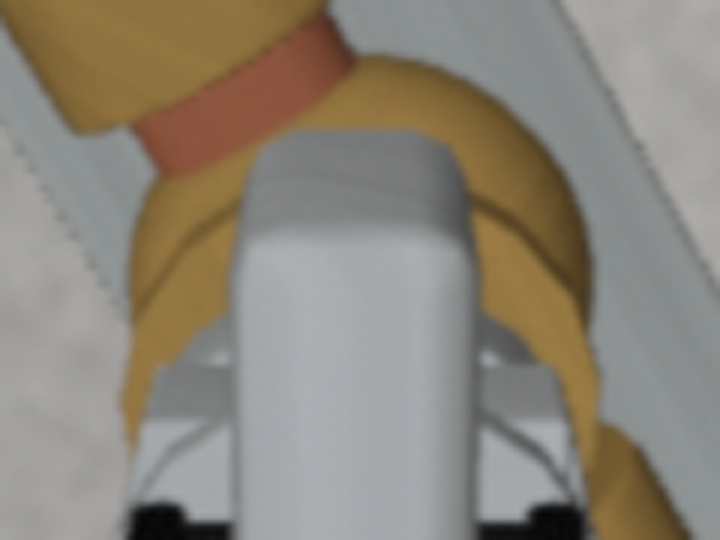

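View pics/s10.png

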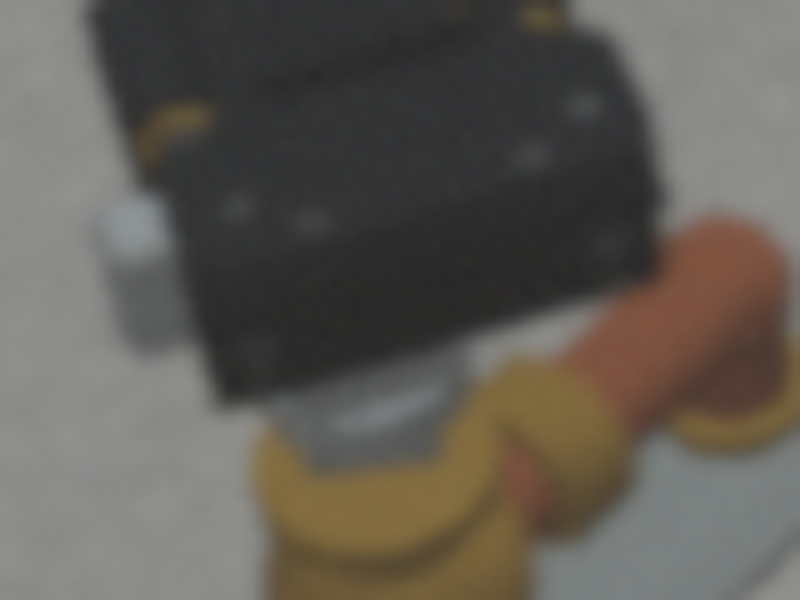

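```bash
python3 -m jog '[[0,0,0.2,0,0,0,-1],[0,0,0,0,0,0,-1]]';python3 -m jog '[[0,0,0.2,0,0,0,-1],[0,0,0,0,0,0,-1]]';python3 -m jog '[[0,0,0.1,0,0,0,-1],[0,0,0,0,0,0,-1]]'
```

```text
time: 14.18
ee_pos: [0.5177, -0.1425, 0.1443]
eef_rot: [0.865, 0.502, -0.0, -0.0]
ft_force: [0.8, 0.0, -2.2]
width: 0.0152
time: 14.42
ee_pos: [0.5177, -0.1425, 0.1424]
eef_rot: [0.865, 0.502, -0.0, -0.0]
ft_force: [0.2, 0.2, -1.9]
width: 0.0162
time: 14.68
ee_pos: [0.5178, -0.1425, 0.1415]
eef_rot: [0.865, 0.502, -0.0, 0.0]
ft_force: [0.5, 0.2, -2.2]
width: 0.0157
```

```bash
python3 -m jog '[[0,0,0.1,0,0,0,-1],[0,0,0,0,0,0,-1]]'
```

```text
time: 14.92
ee_pos: [0.5178, -0.1425, 0.1405]
eef_rot: [0.865, 0.502, -0.0, 0.0]
ft_force: [-0.8, -0.2, -1.8]
width: 0.0158
```

```bash
python3 -m jog '[[0,0,0.05,0,0,0,-1],[0,0,0,0,0,0,-1]]';python3 -m jog '[[0,0,0.05,0,0,0,-1],[0,0,0,0,0,0,-1]]'
```

```text
time: 15.18
ee_pos: [0.5178, -0.1425, 0.14]
eef_rot: [0.865, 0.502, -0.0, 0.0]
ft_force: [0.2, -0.4, -1.6]
width: 0.0157
time: 15.42
ee_pos: [0.5178, -0.1425, 0.1395]
eef_rot: [0.865, 0.502, -0.0, 0.0]
ft_force: [-0.7, 0.2, -1.9]
width: 0.0158
```

```bash
python3 -m jog '[[0,0,0.05,0,0,0,-1],[0,0,0,0,0,0,-1]]'
```

```text
time: 15.68
ee_pos: [0.5178, -0.1425, 0.139]
eef_rot: [0.865, 0.502, -0.0, 0.0]
ft_force: [0.1, 0.3, -2.0]
width: 0.0157
```

```bash
python3 -m jog '[[0,0,0.05,0,0,0,-1],[0,0,0,0,0,0,-1]]'
```

```text
time: 15.92
ee_pos: [0.5178, -0.1425, 0.1385]
eef_rot: [0.865, 0.502, -0.0, 0.0]
ft_force: [-0.5, -0.4, -1.6]
width: 0.0156
```

```bash
python3 -m jog '[[0,0,0.05,0,0,0,-1],[0,0,0,0,0,0,-1]]'
```

```text
time: 16.18
ee_pos: [0.5179, -0.1425, 0.1381]
eef_rot: [0.865, 0.502, 0.0, 0.0]
ft_force: [-0.5, -0.7, -0.9]
width: 0.0158
```

```bash
python3 -m jog '[[0,0,0.05,0,0,0,-1],[0,0,0,0,0,0,-1]]'
```

```text
time: 16.42
ee_pos: [0.518, -0.1425, 0.1378]
eef_rot: [0.865, 0.502, 0.0, 0.0]
ft_force: [-0.2, -0.4, 2.5]
width: 0.0157
```

```bash
python3 -m jog '[[0,0.01,0.02,0,0,0.04,-1],[0,0,0,0,0,0,-1]]'; python3 -m jog '[[0,0.01,0,0,0,0.04,-1],[0,0,0,0,0,0,-1]]'
```

```text
time: 16.68
ee_pos: [0.5181, -0.1426, 0.1374]
eef_rot: [0.875, 0.484, 0.0, 0.0]
ft_force: [0.7, 0.1, 0.5]
width: 0.0153
time: 16.92
ee_pos: [0.518, -0.1427, 0.1373]
eef_rot: [0.884, 0.467, 0.0, 0.0]
ft_force: [0.9, -0.4, 0.2]
width: 0.016
```

```bash
python3 -m jog '[[0,0.01,0,0,0,0.03,-1],[0,0,0,0,0,0,-1]]'; python3 -m jog '[[0,0.01,0,0,0,0.03,-1],[0,0,0,0,0,0,-1]]'
```

```text
time: 17.18
ee_pos: [0.518, -0.1427, 0.1373]
eef_rot: [0.891, 0.453, -0.0, 0.0]
ft_force: [0.4, 0.5, -1.2]
width: 0.0156
time: 17.42
ee_pos: [0.518, -0.1427, 0.1373]
eef_rot: [0.898, 0.44, -0.0, -0.0]
ft_force: [-0.5, 0.1, -2.2]
width: 0.0157
```

```bash
python3 -m jog '[[0,0,0.05,0,0,0,-1],[0,0,0,0,0,0,-1]]'; python3 -m jog '[[0,0,0.05,0,0,0,-1],[0,0,0,0,0,0,-1]]'
```

```text
time: 17.68
ee_pos: [0.5181, -0.1427, 0.1368]
eef_rot: [0.898, 0.44, -0.0, 0.0]
ft_force: [-0.5, -0.3, -1.6]
width: 0.0158
time: 17.92
ee_pos: [0.5181, -0.1428, 0.1363]
eef_rot: [0.898, 0.44, -0.0, 0.0]
ft_force: [-0.6, -1.1, -1.0]
width: 0.0157
```

```bash
python3 -m jog '[[0,0.01,0,0,0,0.03,-1],[0,0,0,0,0,0,-1]]'; python3 -m jog '[[0,0.01,0.05,0,0,0.03,-1],[0,0,0,0,0,0,-1]]'; python3 -c "
from bench import r
from h import *
plan(r,[.5178,-.1425,.1265],48)"
```

```text
time: 18.18
ee_pos: [0.5181, -0.1428, 0.1363]
eef_rot: [0.905, 0.426, -0.0, -0.0]
ft_force: [0.4, -0.4, -0.6]
width: 0.0158
time: 18.42
ee_pos: [0.5183, -0.1428, 0.1358]
eef_rot: [0.911, 0.412, -0.0, 0.0]
ft_force: [-1.1, -0.2, -0.8]
width: 0.0158
t 18.43 pos [ 0.5183 -0.1428  0.1358] yaw 48.7 tilt [-0.0001 -0.0001] F [-1.1 -0.2 -0.8] M [-0.22  0.07 -0.04] w 0.0158 q [ 0.7   0.28 -0.59  1.79  0.17  1.13 -0.67]
shift cm now [-0.01 -0.06  0.93] turn [-0.     0.     0.012] shift cm after turn [-0.01 -0.06  0.93]
```

```bash
python3 -m jog '[[0,0,0.05,0,0,0,-1],[0,0,0,0,0,0,-1]]'; python3 -m jog '[[0,0,0.05,0,0,0,-1],[0,0,0,0,0,0,-1]]'; python3 -c "
from bench import r
from h import *
plan(r,[.5178,-.1425,.1265],48)"
```

```text
time: 18.68
ee_pos: [0.5182, -0.1429, 0.1353]
eef_rot: [0.911, 0.413, -0.0, 0.0]
ft_force: [-1.0, -1.4, -2.2]
width: 0.0157
time: 18.92
ee_pos: [0.5183, -0.1429, 0.1348]
eef_rot: [0.911, 0.413, -0.0, 0.0]
ft_force: [-0.6, -2.4, -2.2]
width: 0.0157
t 18.93 pos [ 0.5183 -0.1429  0.1348] yaw 48.75 tilt [-0.     -0.0001] F [-0.6 -2.4 -2.2] M [-0.29  0.17  0.  ] w 0.0157 q [ 0.7   0.28 -0.59  1.79  0.17  1.13 -0.67]
shift cm now [-0.   -0.06  0.83] turn [0.    0.    0.013] shift cm after turn [-0.   -0.06  0.83]
```

```bash
python3 -m jog '[[-0.04,0.02,0,0,0,0,-1],[0,0,0,0,0,0,-1]]'; python3 -m jog '[[0,0,0.1,0,0,0,-1],[0,0,0,0,0,0,-1]]'; python3 -c "
from bench import r
from h import *
plan(r,[.5178,-.1425,.1265],48)"
```

```text
time: 19.18
ee_pos: [0.5183, -0.1431, 0.1349]
eef_rot: [0.911, 0.413, 0.0, -0.0]
ft_force: [0.0, 0.5, -1.4]
width: 0.0157
time: 19.42
ee_pos: [0.5182, -0.1431, 0.1338]
eef_rot: [0.911, 0.413, 0.0, -0.0]
ft_force: [-0.7, 0.3, -1.5]
width: 0.0156
t 19.43 pos [ 0.5182 -0.1431  0.1338] yaw 48.75 tilt [0.     0.0001] F [-0.7  0.3 -1.5] M [ 0.01 -0.03 -0.05] w 0.0156 q [ 0.7   0.28 -0.59  1.79  0.17  1.12 -0.67]
shift cm now [ 0.02 -0.07  0.73] turn [-0.    -0.     0.013] shift cm after turn [ 0.02 -0.07  0.73]
```

Lateral forces are relieved and it is sliding down freely. Continuing down.

```bash
python3 -m jog '[[0,0,0.1,0,0,0,-1],[0,0,0.1,0,0,0,-1],[0,0,0,0,0,0,-1]]'; python3 -m jog '[[0,0,0.1,0,0,0,-1],[0,0,0.1,0,0,0,-1],[0,0,0,0,0,0,-1]]'
```

```text
time: 19.8
ee_pos: [0.5181, -0.1432, 0.1317]
eef_rot: [0.911, 0.413, -0.0, -0.0]
ft_force: [0.5, 0.6, -1.5]
width: 0.0157
time: 20.18
ee_pos: [0.5182, -0.1432, 0.1298]
eef_rot: [0.911, 0.413, -0.0, -0.0]
ft_force: [0.5, 0.5, -1.5]
width: 0.0155
```

```bash
python3 -m jog '[[0,0,0.1,0,0,0,-1],[0,0,0,0,0,0,-1]]';python3 -m jog '[[0,0,0.1,0,0,0,-1],[0,0,0,0,0,0,-1]]'
```

```text
time: 20.42
ee_pos: [0.5181, -0.1432, 0.1288]
eef_rot: [0.911, 0.413, -0.0, -0.0]
ft_force: [-0.8, 0.2, -0.9]
width: 0.0155
time: 20.68
ee_pos: [0.5181, -0.1432, 0.1278]
eef_rot: [0.911, 0.413, -0.0, -0.0]
ft_force: [-0.0, 0.0, -0.7]
width: 0.0159
```

```bash
python3 -m jog '[[0,0,0.08,0,0,0,-1],[0,0,0,0,0,0,-1]]';python3 -m jog '[[0,0,0.05,0,0,0,-1],[0,0,0,0,0,0,-1]]'
```

```text
time: 20.92
ee_pos: [0.5182, -0.1433, 0.127]
eef_rot: [0.911, 0.413, -0.0, 0.0]
ft_force: [-0.6, -0.1, -1.3]
width: 0.0158
time: 21.18
ee_pos: [0.5182, -0.1433, 0.1265]
eef_rot: [0.911, 0.413, -0.0, 0.0]
ft_force: [0.1, 0.4, -2.5]
width: 0.0157
```

```bash
python3 -m jog '[[0,0,0.05,0,0,0,-1],[0,0,0,0,0,0,-1]]'
```

```text
time: 21.42
ee_pos: [0.5183, -0.1433, 0.1264]
eef_rot: [0.911, 0.413, 0.0, 0.0]
ft_force: [-1.0, 0.6, 4.7]
width: 0.0157
```

```bash
python3 -m jog '[[0,0,0.05,0,0,0,-1],[0,0,0,0,0,0,-1]]'
```

```text
time: 21.68
ee_pos: [0.5183, -0.1433, 0.1264]
eef_rot: [0.911, 0.413, 0.0, 0.0]
ft_force: [-3.1, 1.1, 9.3]
width: 0.0156
```

```bash
python3 -m jog '[[0,0.012,-0.08,0,0,0.05,-1],[0,0.012,0,0,0,0.05,-1],[0,0,0,0,0,0,-1]]'; python3 -c "
from bench import r
from h import *
plan(r,[.5178,-.1425,.1265],0)"; python3 -m jog '[[0,0.012,0,0,0,0.05,-1],[0,0.012,0,0,0,0.05,-1],[0,0,0,0,0,0,-1]]'; python3 -c "
from bench import r
from h import *
plan(r,[.5178,-.1425,.1265],0)"
```

```text
time: 22.05
ee_pos: [0.5185, -0.1436, 0.1264]
eef_rot: [0.93, 0.367, 0.0, 0.0]
ft_force: [-0.4, -0.7, 1.4]
width: 0.0158
t 22.05 pos [ 0.5185 -0.1436  0.1264] yaw 43.03 tilt [ 0.0004 -0.0004] F [-0.4 -0.7  1.4] M [-0.2   0.1   0.01] w 0.0158 q [ 0.69  0.28 -0.58  1.8   0.17  1.11 -0.77]
shift cm now [ 0.02 -0.13 -0.01] turn [ 0.001 -0.     0.751] shift cm after turn [-0.07 -0.11 -0.01]
time: 22.42
ee_pos: [0.5187, -0.1437, 0.1264]
eef_rot: [0.947, 0.32, 0.0, 0.0]
ft_force: [0.1, -0.6, 1.0]
width: 0.0159
t 22.43 pos [ 0.5187 -0.1437  0.1264] yaw 37.36 tilt [ 0.0004 -0.0004] F [ 0.1 -0.6  1. ] M [-0.28 -0.01  0.02] w 0.0159 q [ 0.68  0.28 -0.56  1.8   0.17  1.11 -0.86]
shift cm now [ 0.01 -0.15 -0.01] turn [ 0.    -0.     0.652] shift cm after turn [-0.09 -0.12 -0.01]
```

```bash
python3 -m jog '[[0,0.012,0,0,0,0.05,-1],[0,0.012,0,0,0,0.05,-1],[0,0,0,0,0,0,-1]]'; python3 -c "
from bench import r
from h import *
plan(r,[.5178,-.1425,.1265],0)"; python3 -m jog '[[0,0.012,0,0,0,0.05,-1],[0,0.012,0,0,0,0.05,-1],[0,0,0,0,0,0,-1]]'; python3 -c "
from bench import r
from h import *
plan(r,[.5178,-.1425,.1265],0)
p=r.camera('wrist'); cv2.imwrite('pics/w11.png',p['frame'][:,:,::-1])
p=r.camera('scene'); crop(p,'pics/s11.png',190,220,120,90,6.5)"
```

```text
time: 22.8
ee_pos: [0.5188, -0.144, 0.1265]
eef_rot: [0.962, 0.273, 0.0, 0.0]
ft_force: [0.8, -1.0, 1.9]
width: 0.0155
t 22.8 pos [ 0.5188 -0.144   0.1265] yaw 31.66 tilt [ 0.0004 -0.0004] F [ 0.8 -1.   1.9] M [-0.34 -0.04  0.03] w 0.0155 q [ 0.67  0.28 -0.55  1.8   0.16  1.11 -0.96]
shift cm now [-0.01 -0.18 -0.  ] turn [ 0.001 -0.     0.553] shift cm after turn [-0.1  -0.15 -0.  ]
time: 23.18
ee_pos: [0.519, -0.1442, 0.1264]
eef_rot: [0.974, 0.224, 0.0, 0.0]
ft_force: [-0.3, -2.2, 1.2]
width: 0.0156
t 23.18 pos [ 0.519  -0.1442  0.1264] yaw 25.95 tilt [ 0.0004 -0.0004] F [-0.3 -2.2  1.2] M [-0.42 -0.13  0.11] w 0.0156 q [ 0.66  0.28 -0.54  1.8   0.16  1.11 -1.05]
shift cm now [-0.03 -0.2  -0.01] turn [ 0.    -0.     0.453] shift cm after turn [-0.12 -0.17 -0.01]
```

View pics/w11.png

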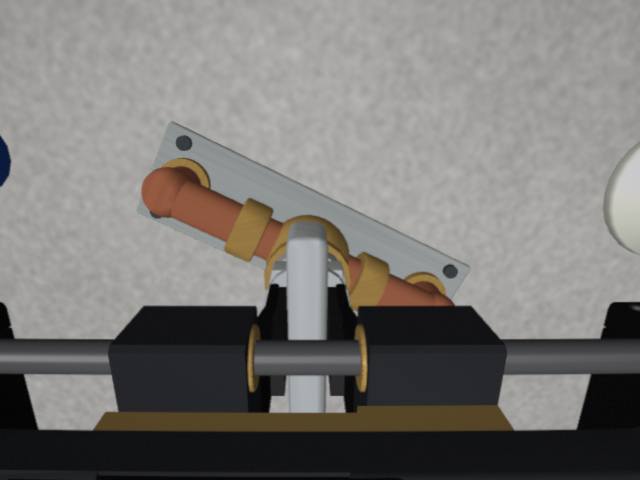

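View pics/s11.png

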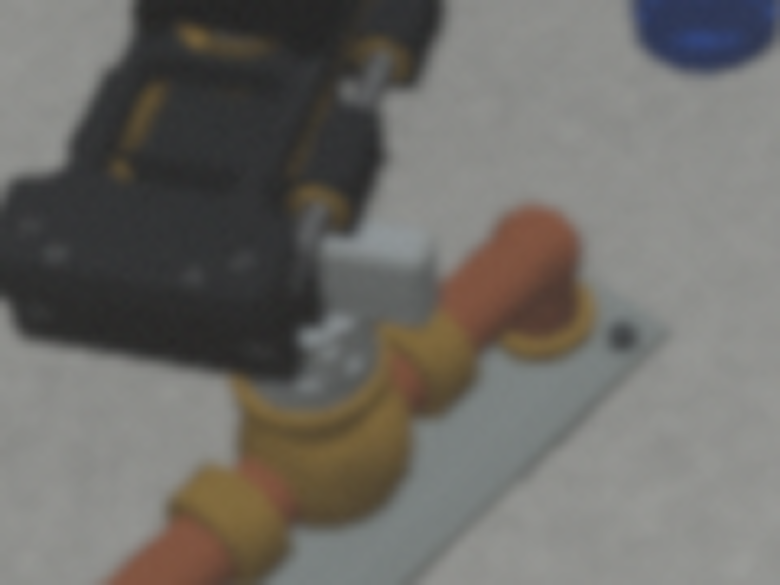

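```bash
python3 -m jog '[[-0.02,0.035,0,0,0,0.05,-1],[0,0.012,0,0,0,0.05,-1],[0,0,0,0,0,0,-1]]'; python3 -c "
from bench import r
from h import *
plan(r,[.5178,-.1425,.1265],0)"; python3 -m jog '[[0,0.015,0,0,0,0.05,-1],[0,0.015,0,0,0,0.05,-1],[0,0,0,0,0,0,-1]]'; python3 -c "
from bench import r
from h import *
plan(r,[.5178,-.1425,.1265],0)"
```

```text
time: 23.65
ee_pos: [0.519, -0.1445, 0.1264]
eef_rot: [0.985, 0.175, 0.0, 0.0]
ft_force: [1.4, -1.1, 1.6]
width: 0.0156
t 23.65 pos [ 0.519  -0.1445  0.1264] yaw 20.2 tilt [ 0.0005 -0.0001] F [ 1.4 -1.1  1.6] M [-0.35 -0.28  0.03] w 0.0156 q [ 0.64  0.28 -0.52  1.8   0.15  1.11 -1.15]
shift cm now [-0.05 -0.23 -0.01] turn [ 0.    -0.001  0.352] shift cm after turn [-0.12 -0.2  -0.01]
time: 24.02
ee_pos: [0.5191, -0.1448, 0.1264]
eef_rot: [0.992, 0.126, 0.0, 0.0]
ft_force: [1.3, -0.4, 1.1]
width: 0.016
t 24.02 pos [ 0.5191 -0.1448  0.1264] yaw 14.48 tilt [ 0.0005 -0.0001] F [ 1.3 -0.4  1.1] M [-0.35 -0.35  0.02] w 0.016 q [ 0.63  0.27 -0.51  1.8   0.15  1.11 -1.25]
shift cm now [-0.07 -0.25 -0.01] turn [ 0.    -0.     0.253] shift cm after turn [-0.13 -0.23 -0.01]
```

```bash
python3 -m jog '[[0,0.015,0,0,0,0.05,-1],[0,0.015,0,0,0,0.05,-1],[0,0,0,0,0,0,-1]]'; python3 -c "
from bench import r
from h import *
plan(r,[.5178,-.1425,.1265],0)"; python3 -m jog '[[0,0.015,0,0,0,0.05,-1],[0,0.01,0,0,0,0.03,-1],[0,0,0,0,0,0,-1]]'; python3 -c "
from bench import r
from h import *
plan(r,[.5178,-.1425,.1265],0)"
```

```text
time: 24.4
ee_pos: [0.5192, -0.145, 0.1264]
eef_rot: [0.997, 0.076, 0.0, 0.0]
ft_force: [1.6, -1.9, 1.0]
width: 0.0154
t 24.4 pos [ 0.5192 -0.145   0.1264] yaw 8.77 tilt [ 0.0004 -0.0001] F [ 1.6 -1.9  1. ] M [-0.32 -0.41  0.04] w 0.0154 q [ 0.62  0.27 -0.5   1.8   0.14  1.11 -1.34]
shift cm now [-0.1  -0.27 -0.01] turn [ 0.    -0.     0.153] shift cm after turn [-0.14 -0.25 -0.01]
time: 24.78
ee_pos: [0.5192, -0.1453, 0.1265]
eef_rot: [0.999, 0.036, 0.0, 0.0]
ft_force: [1.7, -0.3, 1.7]
width: 0.0158
t 24.77 pos [ 0.5192 -0.1453  0.1265] yaw 4.13 tilt [ 0.0004 -0.0001] F [ 1.7 -0.3  1.7] M [-0.19 -0.47  0.1 ] w 0.0158 q [ 0.61  0.27 -0.49  1.8   0.14  1.1  -1.42]
shift cm now [-0.12 -0.29 -0.  ] turn [ 0.    -0.     0.072] shift cm after turn [-0.14 -0.28 -0.  ]
```

```bash
for i in 1; do python3 -m jog '[[0.02,0.005,0,0,0,0.02,-1],[0,0.005,0,0,0,0.015,-1],[0,0,0,0,0,0,-1]]'; done; python3 -c "
from bench import r
from h import *
plan(r,[.5178,-.1425,.1265],0)"; python3 -m jog '[[0,0.005,0,0,0,0.015,-1],[0,0,0,0,0,0,-1]]'; python3 -c "
from bench import r
from h import *
plan(r,[.5178,-.1425,.1265],0)"
```

```text
time: 25.15
ee_pos: [0.5192, -0.1454, 0.1264]
eef_rot: [1.0, 0.018, 0.0, 0.0]
ft_force: [1.2, -0.2, 4.1]
width: 0.0154
t 25.15 pos [ 0.5192 -0.1454  0.1264] yaw 2.04 tilt [ 0.     -0.0001] F [ 1.2 -0.2  4.1] M [-0.13 -0.11  0.11] w 0.0154 q [ 0.61  0.27 -0.48  1.8   0.14  1.1  -1.45]
shift cm now [-0.13 -0.3  -0.01] turn [ 0.    -0.     0.036] shift cm after turn [-0.14 -0.29 -0.01]
time: 25.4
ee_pos: [0.5192, -0.1455, 0.1264]
eef_rot: [1.0, 0.01, 0.0, 0.0]
ft_force: [0.6, -0.9, 3.6]
width: 0.0157
t 25.4 pos [ 0.5192 -0.1455  0.1264] yaw 1.18 tilt [ 0.0001 -0.0001] F [ 0.6 -0.9  3.6] M [-0.09 -0.07  0.15] w 0.0157 q [ 0.61  0.27 -0.48  1.8   0.14  1.1  -1.47]
shift cm now [-0.14 -0.3  -0.01] turn [ 0.    -0.     0.021] shift cm after turn [-0.14 -0.3  -0.01]
```

```bash
python3 -m jog '[[0,0.003,0,0,0,0.012,-1],[0,0,0,0,0,0,-1]]'; python3 -c "
from bench import r
from h import *
plan(r,[.5178,-.1425,.1265],0)"; python3 -m jog '[[0,0.003,0,0,0,0.012,-1],[0,0,0,0,0,0,-1]]'; python3 -c "
from bench import r
from h import *
plan(r,[.5178,-.1425,.1265],0)"
```

```text
time: 25.65
ee_pos: [0.5192, -0.1455, 0.1264]
eef_rot: [1.0, 0.004, 0.0, 0.0]
ft_force: [0.0, -1.2, 4.8]
width: 0.0158
t 25.65 pos [ 0.5192 -0.1455  0.1264] yaw 0.49 tilt [ 0.     -0.0001] F [ 0.  -1.2  4.8] M [-0.04 -0.01  0.06] w 0.0158 q [ 0.61  0.27 -0.48  1.8   0.14  1.1  -1.48]
shift cm now [-0.14 -0.3  -0.01] turn [ 0.    -0.     0.009] shift cm after turn [-0.14 -0.3  -0.01]
time: 25.9
ee_pos: [0.5192, -0.1455, 0.1264]
eef_rot: [1.0, -0.002, 0.0, 0.0]
ft_force: [0.2, -0.9, 4.7]
width: 0.0157
t 25.9 pos [ 0.5192 -0.1455  0.1264] yaw -0.2 tilt [ 0.0001 -0.0001] F [ 0.2 -0.9  4.7] M [-0.04  0.04  0.1 ] w 0.0157 q [ 0.61  0.27 -0.48  1.8   0.14  1.1  -1.49]
shift cm now [-0.15 -0.3  -0.01] turn [ 0.    -0.    -0.003] shift cm after turn [-0.14 -0.3  -0.01]
```

```bash
python3 -m jog '[[0,0.003,-0.02,0,0,0.012,-1],[0,0,0,0,0,0,-1]]'; python3 -c "
from bench import r
from h import *
plan(r,[.5178,-.1425,.1265],0)"; python3 -m jog '[[0,0.003,0,0,0,0.012,-1],[0,0,0,0,0,0,-1]]'; python3 -c "
from bench import r
from h import *
plan(r,[.5178,-.1425,.1265],0)
p=r.camera('wrist'); cv2.imwrite('pics/w12.png',p['frame'][:,:,::-1])"
```

```text
time: 26.15
ee_pos: [0.5192, -0.1455, 0.1264]
eef_rot: [1.0, -0.008, -0.0, -0.0]
ft_force: [1.2, -0.5, 2.0]
width: 0.0156
t 26.15 pos [ 0.5192 -0.1455  0.1264] yaw -0.89 tilt [-0.  0.] F [ 1.2 -0.5  2. ] M [-0.12 -0.21  0.1 ] w 0.0156 q [ 0.6   0.27 -0.47  1.8   0.14  1.1  -1.5 ]
shift cm now [-0.14 -0.3  -0.01] turn [-0.     0.    -0.015] shift cm after turn [-0.14 -0.3  -0.01]
time: 26.4
ee_pos: [0.5192, -0.1456, 0.1264]
eef_rot: [1.0, -0.014, -0.0, 0.0]
ft_force: [0.8, -0.2, 1.6]
width: 0.0153
t 26.4 pos [ 0.5192 -0.1456  0.1264] yaw -1.57 tilt [-0. -0.] F [ 0.8 -0.2  1.6] M [-0.08 -0.35  0.14] w 0.0153 q [ 0.6   0.27 -0.47  1.8   0.14  1.1  -1.52]
shift cm now [-0.15 -0.3  -0.01] turn [ 0.     0.    -0.027] shift cm after turn [-0.14 -0.31 -0.01]
```

View pics/w12.png

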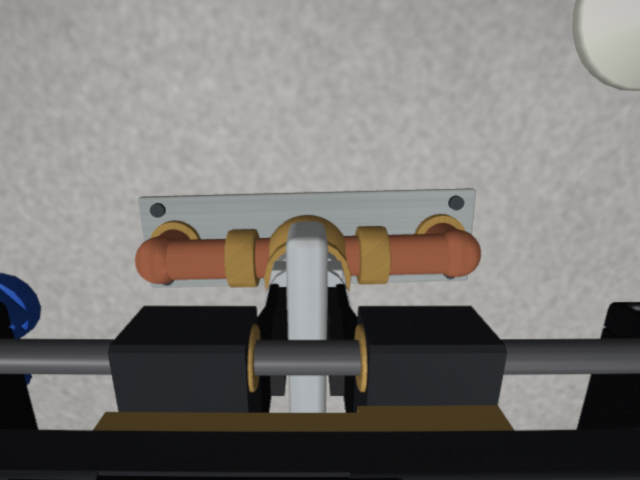

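```bash
cat > m.py <<'E'
from bench import r
from h import *
M=[];F=[];Y=[]
for i in range(6):
    p=r.camera("wrist"); s=r.read_state(); M.append(s["torque"]);F.append(s["ft_force"]);x=Ro.from_quat(s["eef_rot"]).as_matrix()[:,0];Y.append(np.degrees(np.arctan2(x[1],x[0])))
print("M",np.mean(M,0).round(3),np.std(M,0).round(3),"F",np.mean(F,0).round(2),"yaw",np.mean(Y).round(2),s["time"])
E
python3 m.py; python3 - <<'E'
from bench import r
from h import *
p=r.camera("wrist"); crop(p,"pics/w13.png",240,190,140,105,5.5)
E
```

```text
M [-0.151 -0.374  0.169] [0.024 0.034 0.028] F [ 1.74 -0.54  0.86] yaw -1.55 26.75
```

View pics/w13.png

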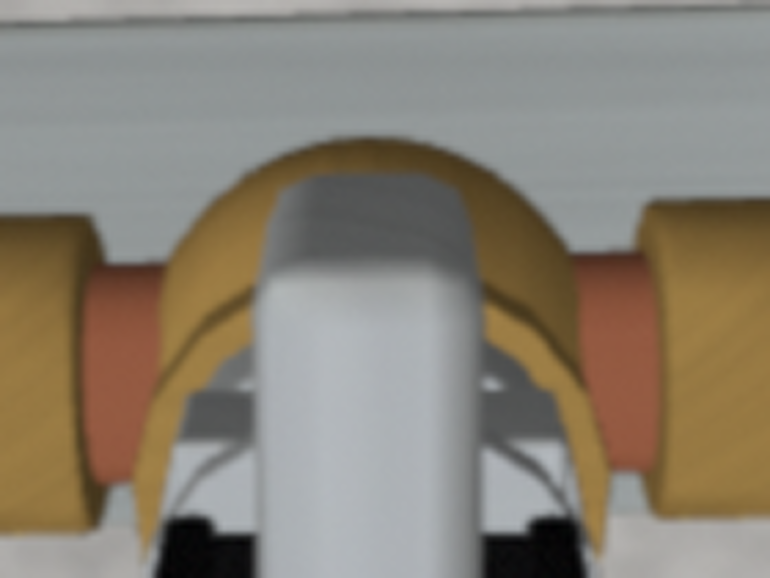

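```bash
python3 -m jog '[[0.02,0.003,0,0,0,0.012,-1],[0,0,0,0,0,0,-1]]' >/dev/null; python3 m.py;  python3 -m jog '[[0,0.003,0,0,0,0.012,-1],[0,0,0,0,0,0,-1]]' >/dev/null; python3 m.py
```

```text
M [-0.103 -0.086  0.281] [0.014 0.044 0.016] F [ 0.56 -0.88  0.44] yaw -2.24 27.35
M [-0.077  0.086  0.399] [0.018 0.043 0.015] F [-0.11 -0.37 -0.9 ] yaw -2.93 27.9
```

```bash
python3 -m jog '[[0,-0.006,0,0,0,-0.03,-1],[0,0,0,0,0,0,-1]]' >/dev/null; python3 m.py
```

```text
M [0.009 0.172 0.112] [0.022 0.029 0.036] F [-0.48 -0.17 -1.09] yaw -1.23 28.45
```

```bash
python3 -m jog '[[0,0,0,0,0,0,-0.4],[0,0,0,0,0,0,-0.2],[0,0,0,0,0,0,0],[0,0,0,0,0,0,0.2],[0,0,0,0,0,0,0.2],[0,0,0,0,0,0,0.2]]'; python3 m.py; python3 -c "
from bench import r
from h import *
p=r.camera('wrist'); cv2.imwrite('pics/w14.png',p['frame'][:,:,::-1])"
```

```text
time: 29.2
ee_pos: [0.5194, -0.1456, 0.1265]
eef_rot: [1.0, -0.011, 0.0, 0.0]
ft_force: [0.5, -0.4, -0.1]
width: 0.0514
M [0.027 0.001 0.005] [0.025 0.039 0.039] F [-0.34 -0.29  0.33] yaw -1.21 29.5
```

View pics/w14.png

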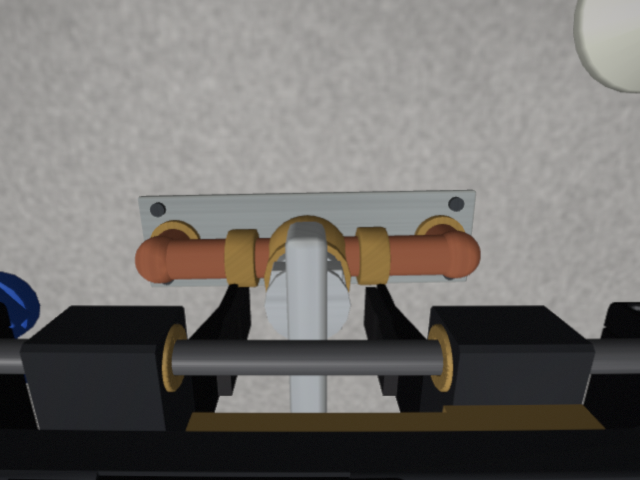

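```bash
python3 -m jog '[[0,0,-1,0,0,0,0.2],[0,0,-3,0,0,0,0.2],[0,0,-5,0,0,0,0.2],[0,0,-5,0,0,0,0.2],[0,0,-3,0,0,0,0.2],[0,0,0,0,0,0,0.2],[0,0,0,0,0,0,0.2]]'; python3 -c "
from bench import r
from h import *
p=r.camera('wrist'); cv2.imwrite('pics/w15.png',p['frame'][:,:,::-1]);crop(p,'pics/w15c.png',220,150,180,135,4.4)"
```

```text
time: 30.42
ee_pos: [0.5192, -0.1455, 0.2962]
eef_rot: [1.0, -0.011, -0.0, 0.0]
ft_force: [0.3, -0.0, -0.5]
width: 0.0522
```

View pics/w15.png

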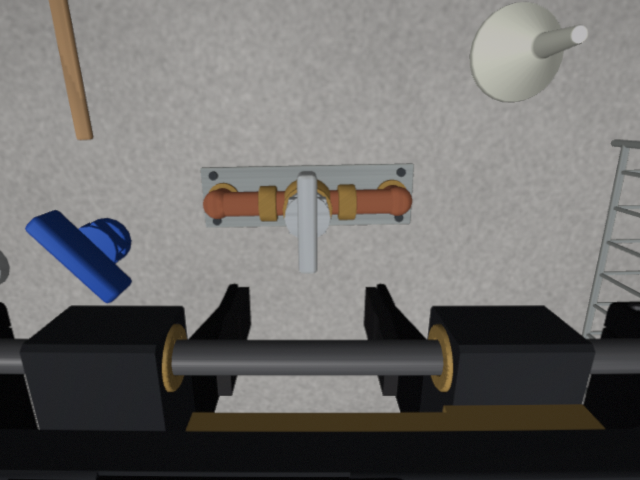

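View pics/w15c.png

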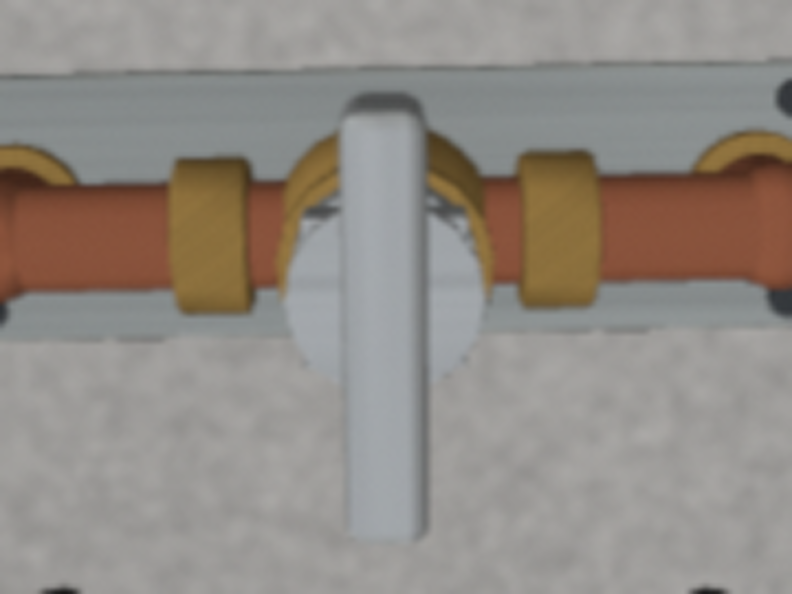

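```bash
cat > ang.py <<'E'
from bench import r
from h import *
def run(p):
    g=cv2.GaussianBlur(cv2.cvtColor(p["frame"],cv2.COLOR_RGB2GRAY),(3,3),0)
    L=cv2.createLineSegmentDetector(0).detect(g)[0].reshape(-1,4)
    for l in L:
        n=np.hypot(l[2]-l[0],l[3]-l[1])
        if n<25 or not(195<l[0]<425 and 150<l[1]<285): continue
        vert=abs(l[3]-l[1])>abs(l[2]-l[0])
        z=.141 if vert else (.006 if (l[1]<170 or l[1]>220) else .045)
        q=ray(p,[l[:2],l[2:]],z); d=q[1]-q[0]; a=np.degrees(np.arctan2(d[1],d[0]))%180
        print(np.round(l,1),"len",round(n),"z",z,"ang",round(a,2))
run(r.camera("wrist"))
E
python3 ang.py
```

```text
[381.7 284.9 424.2 339.5] len 69 z 0.141 ang 36.57
[413.2 180.6 410.8 220.6] len 40 z 0.141 ang 179.96
[241.9 227.8 208.3 225. ] len 34 z 0.006 ang 83.95
[355.6 188.3 383.1 187.9] len 28 z 0.045 ang 89.76
[312.9 271.9 314.4 178.1] len 94 z 0.141 ang 178.26
[205.6 225.6 202.  199.7] len 26 z 0.141 ang 2.16
[390.6 213.1 355.6 213.4] len 35 z 0.045 ang 89.37
[258.1 215.4 228.1 215.8] len 30 z 0.045 ang 89.71
[317.4 200.6 317.5 268.1] len 68 z 0.141 ang 179.42
[201.9 165.7 374.4 162.2] len 173 z 0.006 ang 89.97
[274.7 216.9 273.6 188.1] len 29 z 0.141 ang 179.62
[376.9 161.9 411.9 161.2] len 35 z 0.006 ang 90.14
[254.4 194.6 220.6 193.6] len 34 z 0.045 ang 87.16
[395.9 189.4 358.3 193.6] len 38 z 0.045 ang 95.34
```

```bash
python3 -m jog '[[-2.5,5,0,0,0,0,0.2],[-2.5,5,0,0,0,0,0.2],[-2.5,5,0,0,0,0,0.2],[-2.5,5,0,0,0,0,0.2],[-2.5,5,0,0,0,0,0.2],[-2.5,5,0,0,0,0,0.2],[-2.5,5,0,0,0,0,0.2],[0,0,0,0,0,0,0.2],[0,0,0,0,0,0,0.2]]'; python3 -c "
from bench import r
from h import *
p=r.camera('top'); cv2.imwrite('pics/t16.png',p['frame'][:,:,::-1]);crop(p,'pics/t16c.png',340,230,120,90,6.5)
p=r.camera('scene'); crop(p,'pics/s16c.png',180,220,130,100,6)
plan(r,[.5168,-.1442,.3],0)"
```

```text
time: 31.65
ee_pos: [0.3373, -0.4912, 0.2957]
eef_rot: [1.0, -0.01, -0.0, -0.001]
ft_force: [-0.4, 0.6, 0.2]
width: 0.0521
t 31.75 pos [ 0.3381 -0.4905  0.2963] yaw -1.09 tilt [0.0001 0.0008] F [ 1.3 -0.5  1.3] M [ 0.03 -0.03 -0.02] w 0.0525 q [ 1.04  0.25 -0.18  1.44  0.05  1.46 -0.73]
shift cm now [ 17.21 -34.97  -0.34] turn [-0.001 -0.    -0.019] shift cm after turn [ 17.87 -34.63  -0.37]
```

View pics/t16.png

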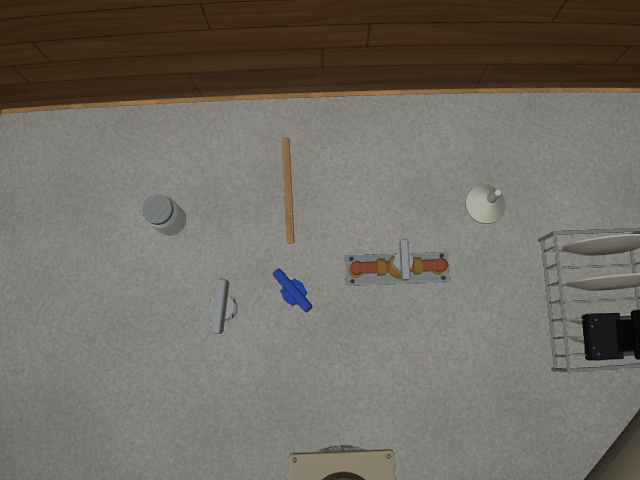

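View pics/t16c.png

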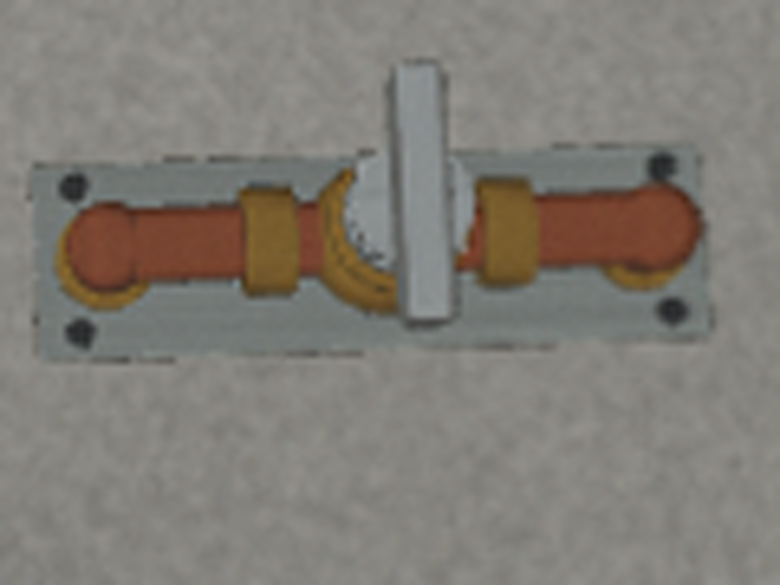

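View pics/s16c.png

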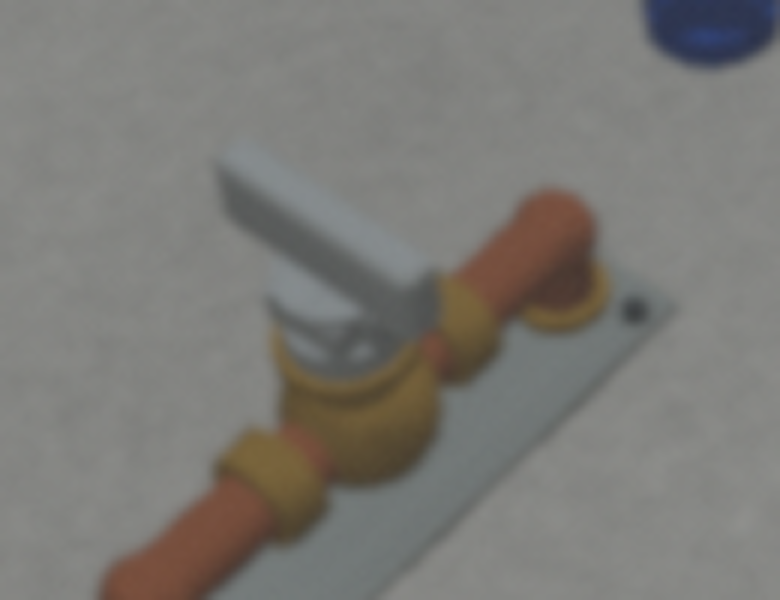

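```bash
python3 -m jog '[[0,0,-3,0,0,0,0.2],[0,0,-2,0,0,0,0.2],[0,0,0,0,0,0,0.2],[0,0,0,0,0,0,0.2]]'; python3 - <<'E'
from bench import r
from h import *
p=r.camera("top")
c=lambda pts:(np.array(pts,float)+.5)/6.5-.5+[340,230]
t=ray(p,c([(394,65),(442,65),(402,321),(452,321)]),.141); d=(t[0]+t[1]-t[2]-t[3]);print("bar",t.mean(0),np.degrees(np.arctan2(d[1],d[0])),np.linalg.norm(d)/2)
q=ray(p,c([(30,165),(697,143),(710,340),(38,358)]),.004);d=q[0]+q[3]-q[1]-q[2];print("pipe",np.degrees(np.arctan2(d[1],d[0])),q.mean(0))
p=r.camera("scene"); cv2.imwrite("pics/s17.png",p["frame"][:,:,::-1])
E
```

```text
time: 32.25
ee_pos: [0.3374, -0.4911, 0.3455]
eef_rot: [1.0, -0.01, -0.0, -0.0]
ft_force: [-1.1, -0.6, -1.5]
width: 0.0522
bar [ 0.51476412 -0.142849    0.141     ] -1.6400140799668068 0.08222072406710787
pipe 89.5433873845404 [ 0.51548708 -0.14355213  0.004     ]
```

View pics/s17.png

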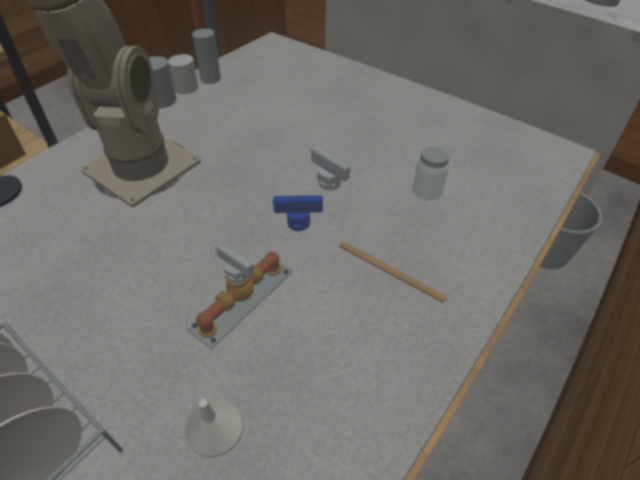

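```bash
python3 -c "
from bench import r
print(r.close_job())"
```

```text
the job is handed in; nothing more can be done
None
```

The valve is shut: the small grey T-handle sits home on the spindle, turned clockwise to the stop. I let go, moved the arm clear and handed the job in at about 32 s.

- **Pick-up:** I gripped the handle by its wings and moved it over the valve. I then corrected its position by about 4 mm from the wrist and scene pictures before lowering it.
- **Finding the slot:** Contact came 12 mm above the bonnet, pressed with about 4.5 N. After about 8 degrees of clockwise turn it began to enter. I relieved a 2 N side load, and it slid down the 12 mm and seated. The most I pressed after it seated was about 11 N.
- **Stop:** The turning moment stayed at or below about 0.15 N m until just past square, then climbed steadily to 0.40 N m. I took that as the stop and eased back to 0.11 N m before opening the jaws.
- **Last checks:**
  - The handle shows seated on the bonnet in the top and scene views.
  - The wings measured 0.3 degrees off square in the wrist picture and 1.2 degrees in the top picture. The two disagree slightly, and the top picture was read by hand.
  - Jar, funnel, stick and the look-alike handles looked unmoved, judged by eye from the pictures.
  - The arm touched nothing.

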